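# Clamp the wooden block in the drilling fixture

### The arm

A 6-joint arm with a two-finger parallel gripper is mounted at the origin on a cart in front of the work surface, level with it; the furniture and walls round the work are solid. World frame = base frame: x ahead of the robot, y to its left, z up, the work surface at z = 0. Lengths are in m, angles in degrees, forces in N, time in s.
With the tool pointing down it reaches from about 0.4 to 0.825 m from the base axis. Payload 7 kg.
Tool frame: the origin (TCP) lies at the very end of the fingers, on their centre line; the grasp point (between the pads) lies 19 mm behind it (r.hold_point_z is the distance from the TCP to the grasp point, in m); z points along the fingers, y is the direction in which the jaws open and shut (so a half turn about z gives the same grasp; the last joint's range is limited). The gripper opens to 88 mm and grips with 3 to 60 N. Pads are 19 mm wide; open, the fingers measure 130 mm over their backs; the gripper's body (78 mm by 193 mm) begins 47 mm behind the grasp point.
Start: joints at [82.684, 20.546, 0.682, 0, -70.136, -16.507], TCP at [0.273, 0.617, 0.193] pointing down, gripper open.
Joint ranges: [-176.03, 176.03], [-82.01, 121.73], [-58.28, 71.71], [-173.87, 95.51], [-174.79, -0.11], [-173.66, 173.66]. Speed limits (degrees/s): [136.94, 136.94, 172.46, 180, 180, 180].

### API

Orientations are given as [roll, pitch, yaw] about the fixed x, y, z axes, in that order (R = Rz(yaw) Ry(pitch) Rx(roll)).
In Python, from plant import r gives the robot as it stands. The module is installed in compiled form; this text tells all that it offers.
- The arm moves only by the shell command python3 -m inch 'ROWS' [FORCE]. ROWS is text: rows parted by semicolons, each of 7 numbers parted by spaces: the shift along the tool's x, y, z in m, then the turn, a rotation vector about the tool's x, y, z in rad, then the opening, from 0 (shut) to 1 (fully open). In form: tx ty tz ax ay az jaw; .... A call has 1 to 20 rows; each row shifts and turns the commanded pose from where the row before left it, along the tool's axes as they then stand; what a row does not reach is not made up. A row lasts 1/12 s, in which the tool goes at most 41.7 mm and 7.16 degrees, less where a joint would pass 70% of its speed; a pose out of reach is approached as far as the arm can. A call with a gripper value outside its range is refused whole. The fingers move at their own pace and stop on an object; FORCE is the grip in N (left out, the last holds). Time passes only in rows, so rows that do not move let the fingers close. It gives the time, the measured TCP pose, the force and the opening at its end, in the units of the state.
- r.get_state(): the state, without advancing time (a new reading comes with each control period).
- r.capture(name): name is "side" or "top" or "wrist"; returns the picture (480x640x3 uint8, red, green, blue); there is no depth.
- r.camera_params(name): a dict with "vfov" (degrees; the focal length in pixels is half the picture's height over the tangent of half this angle, whatever the lens; pixels are square), "cx", "cy" (the principal point, pixels), "R" (3x3) and "t" (3): a world point X has camera coordinates R X + t. Camera axes: x right, y down, z forward; pixel columns grow to the right and rows downward; lengths in m; the calibration is good to about 2 mm. A picture is of the moment at which its call begins: read the wrist's pose just before it. camera_params takes no time and is no camera call; for the wrist camera it gives the pose at the moment of the call.
- r.close_job(): hands the job in, once; it reports no verdict.
Trained networks look in the newest picture that a camera, given by its name, has taken for a name from the list of things; names that differ only in an ending like _2 or _b are one class to them, and where a whole thing is asked for, a point or a joint stands for the part that bears it (a point fixed in the world has none). Each returns a list of dicts, best first, with "p" (0 to 1); they miss things now and then, are a little off and sometimes report something else, mostly with a low value. They report only what shows in the picture. A call takes as long as a camera call.
- r.recognise(target, camera): "xy" ([column, row] in pixels, amid what is visible of it).
The state is a dict: "time_s": time; "joints": joint angles; "qd": joint speeds; "joint_torque": joint torques, N m; "tcp_pos": TCP position; "eef_rot": TCP orientation; "contact_force": force on the tool from outside, world axes, zero at the start; "moment": the same for the moment, N m; "gripper_width": finger opening in m.
Only numpy, scipy, OpenCV 4.12 (cv2) and the standard library are available. Lean on these libraries where they do the work, as an engineer would, in place of code of your own. Each camera call takes 0.05 s, during which the arm holds its last target.

### The job

Clamp the wooden block in the metal fixture for drilling. Take it out of the rack, lay it flat on the bench and let go of it; find out whether the fixture's toggle clamp is open and raise its handle to open it if not, pick the block up again and set it flat in the nest between the lugs, then pull the handle all the way back down so that the clamp locks with its pad pressing on the block. Leave the grey block in the rack and do not disturb the other things.

Things in the scene. Friction and masses are not known exactly. Their poses are not given: they have to be found in the camera images.
- fixture: Fixed aluminium plate with a toggle clamp at one end and a nest at the other. Origin on the bench under the plate; x points from the clamp to the nest (away from the robot), z up. Plate: x -98..128, y -46..46 mm, 12 mm thick. Steel clamp bracket: x -63..-7, y -29..29, up to 74 mm high. Handle and hold-down arm turn together about axes along y.
- nest (a point): Centre of the wooden block once seated, 29.5 mm above the bench (fixture x 60, y 0; axes as fixture). The block lies flat on the plate, 110 mm length along x, 60 mm width along y, with 4.5 mm play at each end and 3 at each side: four side lugs 8 mm high (22 mm long, at fixture x 18 and 102, inner faces y +-33) and two end stops 12 mm high. Sides open between the lugs.
- clamp_pivot (a point): Handle's pivot, 58 mm above the bench at fixture x -42, y 0. Closed: handle leans 1.25 rad from upright towards fixture -x (stop), arm down over the nest. Open: handle leans only 0.15 rad (stop), arm up, nest free. Starts anywhere between, stays where left (about 1.5 N at the grip). Closing on the block takes up to 6 N; it goes over centre at 1.05 rad lean and locks.
- clamp_grip (a point): Centre of the blue cross grip on the handle's end, 75 mm from the pivot: a cylinder 28 mm long along the fixture's y, 20 mm diameter. Closed: fixture x -113, 82 mm above the bench; open: x -53, 132 mm high; between, on that arc. Can be pinched from above across its ends (28 mm) and led along the arc, turning in the fingers, or pushed.
- clamp_pad: Black rubber pad, 18 mm diameter, 8 mm thick, on a sprung spindle (2.5 N/mm) under the hold-down arm's end. Origin at the centre of its lower face. Closed on the empty nest: fixture x 34, 43 mm above the bench, 4 mm below the seated block's top, so it presses the block with 7 to 10 N. Open: fixture x -13, 127 mm high; raised arm and handle then reach 145 mm.
- rack: Fixed wooden stock rack, 146 x 80 mm. Origin on the bench under its centre. Two slots along its y, centred at x -40 and 40 mm, 38 mm wide, floor 6 mm and wall tops 31 mm above the bench, walls 6 mm thick, ends open. Each holds one block on its long narrow edge, top at 66 mm, sticking out about 15 mm at each end.
- wood_block: Plain beech block 60 x 110 x 35 mm, 0.15-0.3 kg. Origin at the centre of a 60 x 110 face; x along the 60, y along the 110, z along the 35 mm. Starts in either rack slot on a 110 x 35 edge, length along the rack's y, thickness along the rack's x. Flat = z vertical, either way up. Leaned over 0.53 rad from its edge it falls flat by itself.
- wood_center (a point): Centre of the wooden block.
- grey_center (a point): Centre of the grey plastic block, same size, standing in the other slot of the rack. To be left there.
- wax_tin: Low round golden tin, 62 mm diameter, 25 mm high, on the bench. Origin at the centre of its underside.
- jar_nails: Small jar of tacks with a lid, 60 mm diameter, 64 mm high, standing. Origin at the centre of its underside.
- spool_tan: Standing spool of tan thread, 40 mm diameter, 60 mm high. Origin at the centre of its underside.

How it is judged (in metres and radians):
On the way, in this order (a step that is already met when the one before it is completed fails the run):
1. the wooden block lies flat on the bench, out of the rack and off the fixture, and is let go (height (world z) of wood_center below 0.0215 m and angle between the z axis of wood_block and the z axis of fixture, either way round below 0.08 rad and contact force between the fingers and wood_block below 0.1 N), for 0.1 s.
2. the wooden block lies flat in the nest (distance between wood_center and nest below 0.008 m and angle between the z axis of wood_block and the z axis of fixture, either way round below 0.06 rad and angle between the y axis of wood_block and the x axis of fixture, either way round below 0.09 rad), for 0.1 s.
At the end, for the whole second after the job is handed in: Wooden block at rest flat in the nest: centre within 8 mm of the nest point, length along the nest within 0.09 rad, level within 0.06 rad; clamp handle fully down (grip less than 92 mm above the bench, 82 at the stop); pad presses the block with over 4 N (all of step 2 and height (world z) of clamp_grip below 0.092 m and contact force between clamp_pad and wood_block above 4 N and linear speed of wood_block below 0.02 m/s); the robot touches nothing.
It fails at once if the grey block is moved more than 20 mm (distance of grey_center from where it was at the start of the episode above 0.02 m).
It fails at once if the tin, the jar or the spool is moved more than 30 mm (distance of any of wax_tin, jar_nails, spool_tan from where it was at the start of the episode above 0.03 m).
It also fails if it takes over 69 s, if anything falls off the work surface, if the arm or the gripper's body presses on something with over 40 N, if the wrist force passes 120 N, or if a joint passes its speed limit or range.

## Working session

There is one attempt and no reset: what is moved stays moved. The work goes in short steps, Python scripts to look and compute and a shell command to move; the robot and the scene stay as the last step left them, time stands still between calls to the robot, and variables do not carry over. Pictures are saved under pics/ and viewed, and the job is handed in when it is done.

```bash
mkdir -p pics; python3 - <<'E'
from plant import r
import cv2
s=r.get_state();print({k:s[k] for k in('time_s','tcp_pos','eef_rot','gripper_width','contact_force')})
for c in('top','side'):
    im=r.capture(c);cv2.imwrite(f'pics/{c}0.png',im[:,:,::-1])
    p=r.camera_params(c);print(c,p)
    for n in('fixture','rack','wood_block','grey_center','clamp_grip','clamp_pad','wax_tin','jar_nails','spool_tan'):
        d=r.recognise(n,c);print(n,[(round(e['p'],2),[round(v) for v in e['xy']]) for e in d[:3]])
print(r.get_state()['time_s'])
E
```

```text
{'time_s': 0.0, 'tcp_pos': array([0.27244146, 0.61697043, 0.19171342]), 'eef_rot': array([ 1.79903758e+02, -6.61265626e-03, -2.38306690e+01]), 'gripper_width': 0.08763498279980764, 'contact_force': array([-0.16942631, -0.00073471, -0.16348412])}
top {'vfov': 49.78852551923883, 'cx': 322.7497481292953, 'cy': 242.75094462439512, 'R': array([[ 0.00745548, -0.99995849, -0.00523832],
       [-0.99854144, -0.00716458, -0.0535131 ],
       [ 0.05347335,  0.00562964, -0.99855341]]), 't': array([-0.0277977 ,  0.55125803,  1.09002138])}
fixture [(0.8, [220, 237])]
rack [(0.83, [390, 275])]
wood_block [(0.93, [391, 258])]
grey_center [(0.85, [400, 296])]
clamp_grip []
clamp_pad [(0.72, [387, 258])]
wax_tin [(0.57, [318, 203]), (0.47, [395, 297])]
jar_nails [(0.57, [406, 196])]
spool_tan []
side {'vfov': 56.755406913190434, 'cx': 310.0866546421458, 'cy': 248.56692002814486, 'R': array([[-0.98475371, -0.17354159, -0.0119765 ],
       [-0.05395188,  0.37014971, -0.92740411],
       [ 0.16537629, -0.91261849, -0.3738692 ]]), 't': array([0.5547474 , 0.11162066, 0.76613966])}
fixture [(0.57, [300, 342]), (0.22, [279, 280])]
rack [(0.64, [356, 256])]
wood_block [(0.67, [341, 247])]
grey_center []
clamp_grip [(0.61, [352, 300])]
clamp_pad []
wax_tin [(0.75, [279, 282])]
jar_nails [(0.71, [293, 239])]
spool_tan [(0.65, [270, 250])]
1.0
```

View pics/top0.png

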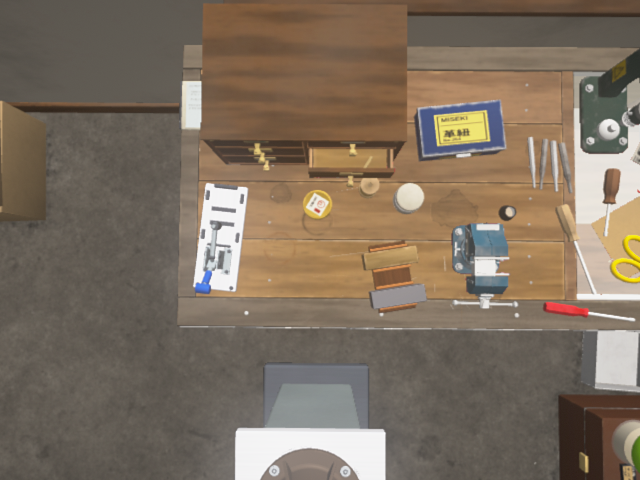

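View pics/side0.png

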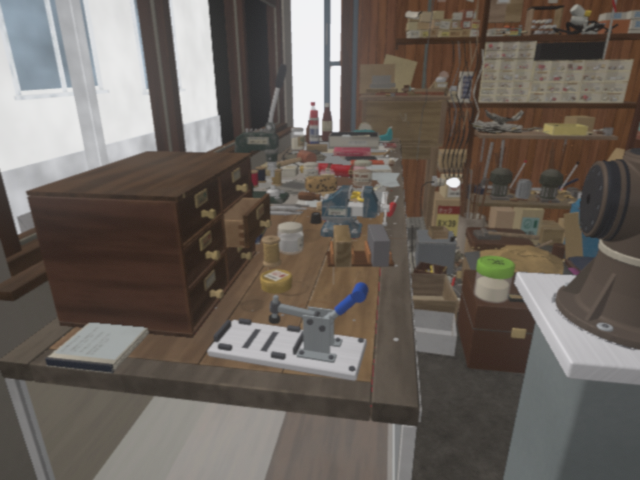

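The top view shows the fixture at left (220,237) with the blue grip at (204,283), wood block in the far slot of the rack at (391,258), and grey block in the near slot at (398,296). The tin is at (318,205), the spool at (370,186) and the jar at (408,197). In the side view the clamp is part-way: arm low, grip at (352,297).

```bash
cat > h.py <<'E'
import numpy as np, cv2
from plant import r
def K(p): f=240/np.tan(np.radians(p['vfov'])/2); return f
def ray(c,uv,p=None):
    p=p or r.camera_params(c);f=K(p);R=np.array(p['R']);t=np.array(p['t'])
    d=R.T@np.array([(uv[0]-p['cx'])/f,(uv[1]-p['cy'])/f,1]);return -R.T@t,d
def atz(c,uv,z,p=None):
    o,d=ray(c,uv,p);return o+d*(z-o[2])/d[2]
def proj(c,X,p=None):
    p=p or r.camera_params(c);f=K(p);X=np.array(p['R'])@np.array(X)+np.array(p['t'])
    return np.array([p['cx']+f*X[0]/X[2],p['cy']+f*X[1]/X[2]])
def tri(a,b):
    A=np.zeros((3,3));B=np.zeros(3)
    for o,d in(a,b):
        d=d/np.linalg.norm(d);M=np.eye(3)-np.outer(d,d);A+=M;B+=M@o
    return np.linalg.solve(A,B)
E
python3 - <<'E'
import cv2
t=cv2.imread('pics/top0.png');s=cv2.imread('pics/side0.png')
def crop(im,x,y,w,h,k,n): cv2.imwrite('pics/'+n,cv2.resize(im[y:y+h,x:x+w],None,fx=k,fy=k,interpolation=cv2.INTER_CUBIC))
crop(t,180,175,90,130,4.5,'c_fix.png')
crop(t,350,225,90,100,6,'c_rack.png')
crop(s,200,270,180,115,4.4,'c_sfix.png')
E
```

```text
(no output)
```

View pics/c_fix.png

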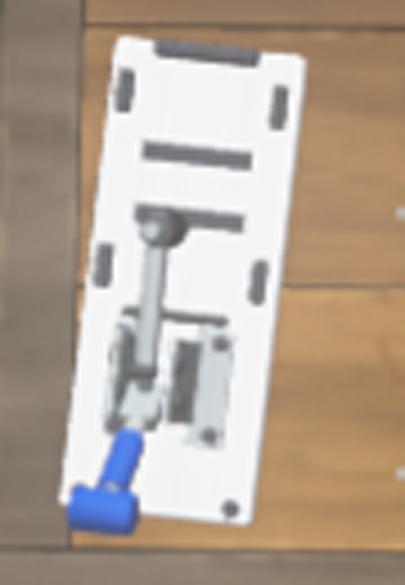

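View pics/c_rack.png

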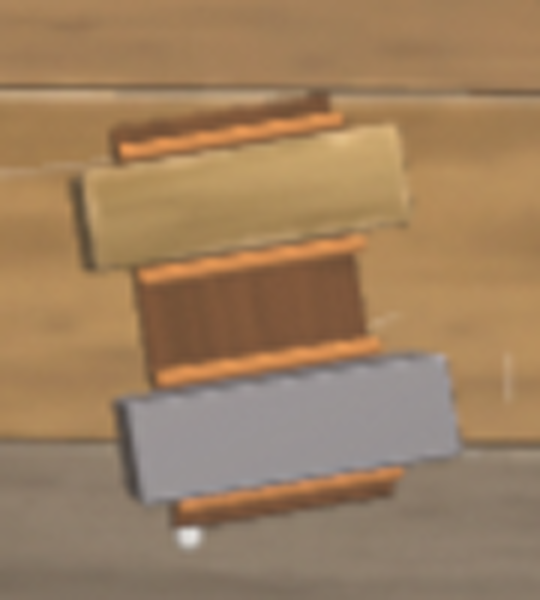

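View pics/c_sfix.png

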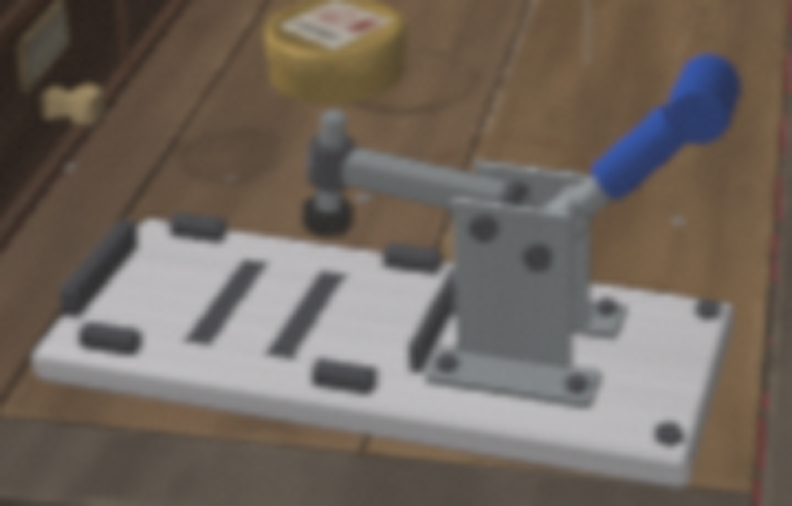

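```bash
cat > m.py <<'E'
from h import *
from scipy.optimize import least_squares as LS
def fit(c,obj,pix,z,x0):
    def f(v):
        C,S=np.cos(v[2]),np.sin(v[2])
        return np.concatenate([proj(c,[v[0]+C*a-S*b,v[1]+S*a+C*b,z])-q for (a,b),q in zip(obj,pix)])
    s=LS(f,x0);return s.x,np.abs(s.fun).max()
obj=np.array([[128,46],[128,-46],[-98,-46],[-98,46]])/1e3
T=np.array([[117,38],[305,56],[251,524],[61,502]])/4.5+[180-.4,175-.4]
S=np.array([[33,360],[140,222],[731,308],[690,468]])/4.4+[200-.4,270-.4]
for c,q in(('top',T),('side',S)): print(c,fit(c,obj,q,.012,[.5,.2,0]))
b=np.array([[17.5,55],[17.5,-55],[-17.5,-55],[-17.5,55]])/1e3
for q in ([[80,180],[400,125],[410,222],[92,268]],[[125,402],[446,354],[462,456],[143,503]]):
    print(fit('top',b,np.array(q)/6+[350-.4,225-.4],.066,[.5,-.1,0]))
g=tri(ray('top',np.array([103,510])/4.5+[179.6,174.6]),ray('side',np.array([702,98])/4.4+[199.6,269.6]))
print('grip',g)
for n,u,us,z in(('tin',(318,204),(279,276),.025),('spool',(370,186),(270,240),.06),('jar',(408,197),(291,228),.064)):
    print(n,atz('top',u,z),atz('side',us,z))
E
python3 m.py
```

```text
top (array([ 0.54844106,  0.19735868, -0.09922365]), np.float64(0.7432946586290825))
side (array([ 0.54676843,  0.20431155, -0.09615599]), np.float64(1.7952905407353512))
(array([ 0.51923518, -0.16199658,  0.16039619]), np.float64(1.2666205470775083))
(array([ 0.44177474, -0.17838071,  0.15553337]), np.float64(0.37931967841916503))
grip [0.45684805 0.20824969 0.11284139]
tin [ 0.63327295 -0.01311594  0.025     ] [ 0.62505437 -0.00375263  0.025     ]
spool [ 0.66675798 -0.12045511  0.06      ] [ 0.66771043 -0.10330954  0.06      ]
jar [ 0.64391215 -0.19797664  0.064     ] [ 0.63717284 -0.17421885  0.064     ]
```

```bash
python3 -m inch '0 0 -0.03 0 0 0 0.62;0 0 -0.03 0 0 0 0.62;0.03 0.022 -0.03 0 0 0 0.62;0.03 0.022 0 0 0 0 0.62;0.03 0.022 0 0 0 0 0.62'
python3 -m inch '0.026 0.032 0 0 0 0 0.62;0.026 0.032 0 0 0 0 0.62;0.026 0.032 0 0 0 0 0.62;0.026 0.032 0 0 0 0 0.62;0.026 0.032 0 0 0 0 0.62;0.026 0.032 0 0 0 0 0.62;0.026 0.032 0 0 0 0 0.62;0.026 0.032 0 0 0 0 0.62;0.026 0.032 0 0 0 0 0.62;0.026 0.032 0 0 0 0 0.62;0.026 0.032 0 0 0 0 0.62;0.026 0.032 0 0 0 0 0.62;0.026 0.032 0 0 0 0 0.62;0.026 0.032 0 0 0 0 0.62;0.026 0.032 0 0 0 0 0.62;0.026 0.032 0 0 0 0 0.62;0.026 0.032 0 0 0 0 0.62'
python3 -m inch '0 0 0 0 0 0.124 0.62;0 0 0 0 0 0.124 0.62;0 0 0 0 0 0.124 0.62;0 0 0 0 0 0.124 0.62;0 0 0 0 0 0.124 0.62;0 0 0 0 0 0.124 0.62;0 0 0 0 0 0.124 0.62;0 0 0 0 0 0.124 0.62;0 0 0 0 0 0 0.62;0 0 0 0 0 0 0.62'
cat > st.py <<'E'
from h import *
from scipy.spatial.transform import Rotation as Ro
def plan(pos,yaw,roll=180,pitch=0):
    s=r.get_state();R=Ro.from_euler('xyz',s['eef_rot'],degrees=True);R2=Ro.from_euler('xyz',[roll,pitch,yaw],degrees=True)
    print('now',s['tcp_pos'].round(4),s['eef_rot'].round(2),'w',round(s['gripper_width'],4),'F',s['contact_force'].round(1),'j',s['joints'].round(0),'t',s['time_s'])
    print('shift tool',R.inv().apply(np.array(pos)-s['tcp_pos']).round(4),'rot',(R.inv()*R2).as_rotvec().round(4), 'shift in rotated', R2.inv().apply(np.array(pos)-s['tcp_pos']).round(4))
E
python3 - <<'E'
from st import *
plan([.519,-.162,.2],-80.8)
im=r.capture('wrist');p=r.camera_params('wrist');cv2.imwrite('pics/w1.png',im[:,:,::-1])
np.save('w1p.npy',p,allow_pickle=True)
for n in('wood_block','grey_center','rack'):
    d=r.recognise(n,'wrist');print(n,[(round(e['p'],2),[round(v) for v in e['xy']]) for e in d[:2]])
print(proj('wrist',[.519,-.162,.066],p),proj('wrist',[.442,-.178,.066],p))
E
```

```text
time_s: 1.42
tcp_pos: [0.3264, 0.525, 0.2807]
eef_rot: [-179.8, 0.0, -23.7]
contact_force: [0.9, -0.4, 0.1]
gripper_width: 0.0597
time_s: 2.83
tcp_pos: [0.5106, -0.1535, 0.2792]
eef_rot: [-180.0, -0.0, -23.8]
contact_force: [1.7, 1.5, 0.5]
gripper_width: 0.0543
time_s: 3.67
tcp_pos: [0.5105, -0.1513, 0.2789]
eef_rot: [-180.0, -0.0, -80.4]
contact_force: [1.2, -0.1, 0.4]
gripper_width: 0.0548
now [ 0.5105 -0.1513  0.2789] [-179.99   -0.    -80.44] w 0.0548 F [ 1.2 -0.1  0.4] j [  5.   4.  -9.  -0. -77.   5.] t 3.6667
shift tool [ 0.0119 -0.0066  0.0789] rot [-0.0002 -0.      0.0063] shift in rotated [ 0.0119 -0.0067  0.0789]
wood_block [(0.75, [314, 187])]
grey_center [(0.87, [381, 184])]
rack [(0.95, [342, 183])]
[311.95517244 192.69680392] [380.56702305 190.14874543]
```

View pics/w1.png

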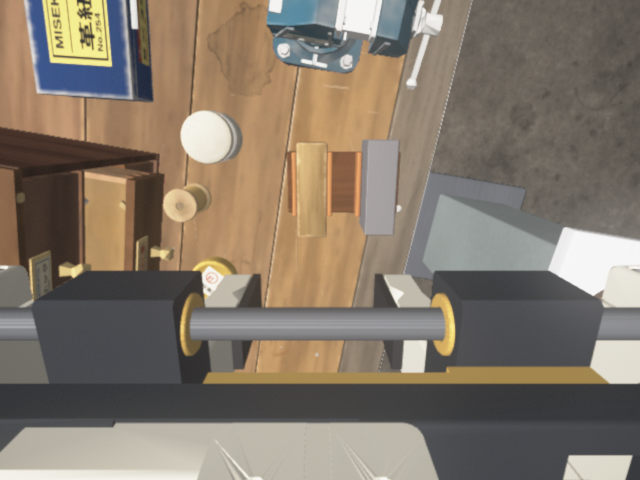

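The wrist view shows the wood block upright at about (312,189) and grey at (380,187), both aligned with the jaws.

```bash
python3 - <<'E'
from st import *
im=cv2.imread('pics/w1.png');cv2.imwrite('pics/w1c.png',cv2.resize(im[130:245,270:410],None,fx=5,fy=5,interpolation=cv2.INTER_CUBIC))
E
```

```text
(no output)
```

View pics/w1c.png

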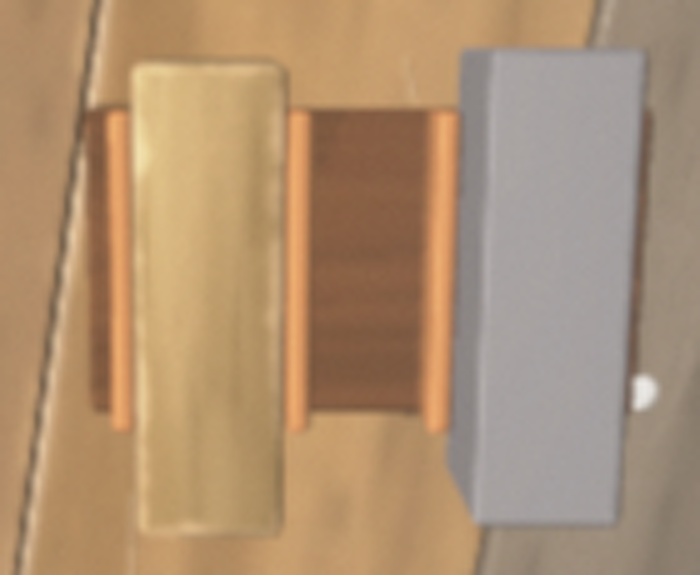

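```bash
python3 - <<'E'
from st import *
from scipy.optimize import least_squares as LS
p=np.load('w1p.npy',allow_pickle=True).item()
b=np.array([[17.5,-55],[-17.5,-55],[-17.5,55],[17.5,55]])/1e3
for q in ([[132,64],[286,64],[282,534],[138,534]],[[490,50],[645,50],[620,522],[475,522]]):
    q=np.array(q)/5+[269.6,129.6]
    def f(v):
        C,S=np.cos(v[2]),np.sin(v[2])
        return np.concatenate([proj('wrist',[v[0]+C*a-S*c,v[1]+S*a+C*c,.066],p)-w for (a,c),w in zip(b,q)])
    s=LS(f,[.5,-.16,.16]);print(s.x,np.degrees(s.x[2]),s.fun.round(1))
plan([.518,-.162,.2],-80.8)
E
```

```text
[ 0.51978622 -0.16359089  0.16555037] 9.48533771549802 [-0.5 -0.9  0.4 -0.8  0.3  1.  -0.3  1. ]
[ 0.4418587  -0.17979074  0.17399418] 9.969132316059863 [-0.4 -0.7  0.4 -0.9  0.2  0.9 -0.3  1.1]
now [ 0.5106 -0.1513  0.2789] [-179.99   -0.    -80.52] w 0.0542 F [-0.3 -0.5  0.2] j [  5.   4.  -9.  -0. -77.   5.] t 3.8667
shift tool [ 0.0118 -0.0056  0.0789] rot [-0.0001 -0.      0.0049] shift in rotated [ 0.0118 -0.0056  0.0789]
```

```bash
python3 -m inch '0.007 -0.004 0.03 0 0 0 0.62;0.006 -0.003 0.03 0 0 0 0.62;0 0 0.03 0 0 0 0.62;0 0 0.03 0 0 0 0.62;0 0 0.03 0 0 0 0.62;0 0 0.03 0 0 0 0.62;0 0 0.03 0 0 0 0.62;0 0 0.02 0 0 0 0.62;0 0 0.01 0 0 0 0.62;0 0 0 0 0 0 0.62;0 0 0 0 0 0 0.62' 
python3 -m inch '0 0 0 0 0 0 0.3;0 0 0 0 0 0 0.2;0 0 0 0 0 0 0.2;0 0 0 0 0 0 0.2;0 0 0 0 0 0 0.2;0 0 0 0 0 0 0.2' 20
```

```text
time_s: 4.78
tcp_pos: [0.52, -0.1631, 0.0392]
eef_rot: [180.0, -0.0, -80.6]
contact_force: [0.2, -0.4, -0.1]
gripper_width: 0.0544
time_s: 5.28
tcp_pos: [0.5198, -0.163, 0.0392]
eef_rot: [-180.0, -0.0, -80.7]
contact_force: [0.3, 0.7, -0.7]
gripper_width: 0.0208
```

```bash
python3 - <<'E'
from st import *
plan([.518,-.162,.2],-80.8)
im=r.capture('wrist');cv2.imwrite('pics/w2.png',im[:,:,::-1])
im=r.capture('side');cv2.imwrite('pics/s2.png',cv2.resize(im[190:330,240:440],None,fx=4,fy=4)[:,:,::-1])
E
```

```text
now [ 0.5198 -0.163   0.0392] [-179.96   -0.    -80.66] w 0.0208 F [ 0.3  0.7 -0.7] j [  3.  17. -27.   0. -46.   6.] t 5.2833
shift tool [-0.0013  0.0015 -0.1608] rot [-0.0007 -0.0001  0.0025] shift in rotated [-0.0013  0.0016 -0.1608]
```

View pics/w2.png

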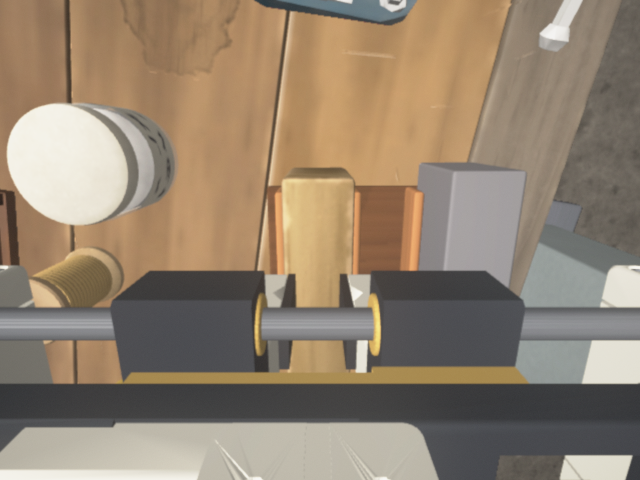

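View pics/s2.png

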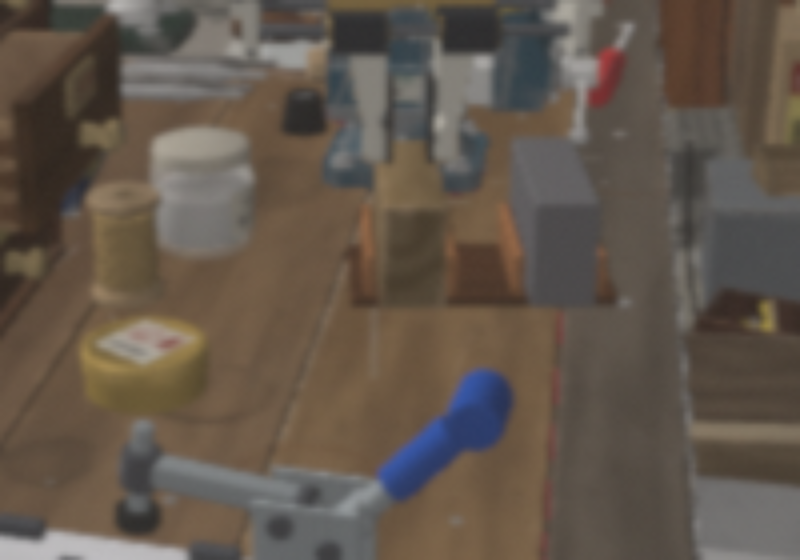

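The block sits between the fingers in both views, though the width reads 21 mm instead of 35. I'll lift a little and check.

```bash
python3 -m inch '0 0 0 0 0 0 0.2;0 0 0 0 0 0 0.2;0 0 -0.01 0 0 0 0.2;0 0 -0.02 0 0 0 0.2;0 0 -0.02 0 0 0 0.2;0 0 0 0 0 0 0.2' 30
python3 - <<'E'
from st import *
plan([.518,-.162,.2],-80.8)
im=r.capture('wrist');cv2.imwrite('pics/w3.png',im[:,:,::-1])
im=r.capture('side');cv2.imwrite('pics/s3.png',cv2.resize(im[190:330,240:440],None,fx=4,fy=4)[:,:,::-1])
E
```

```text
time_s: 5.88
tcp_pos: [0.5222, -0.1634, 0.0933]
eef_rot: [-179.7, -0.1, -80.6]
contact_force: [0.7, -0.4, 0.7]
gripper_width: 0.0173
now [ 0.5222 -0.1634  0.0933] [-1.7967e+02 -1.1000e-01 -8.0600e+01] w 0.0173 F [ 0.7 -0.4  0.7] j [  3.  13. -24.   0. -53.   6.] t 5.8833
shift tool [-0.0018  0.0033 -0.1067] rot [-0.0057 -0.0019  0.0034] shift in rotated [-0.002   0.0039 -0.1067]
```

View pics/s3.png

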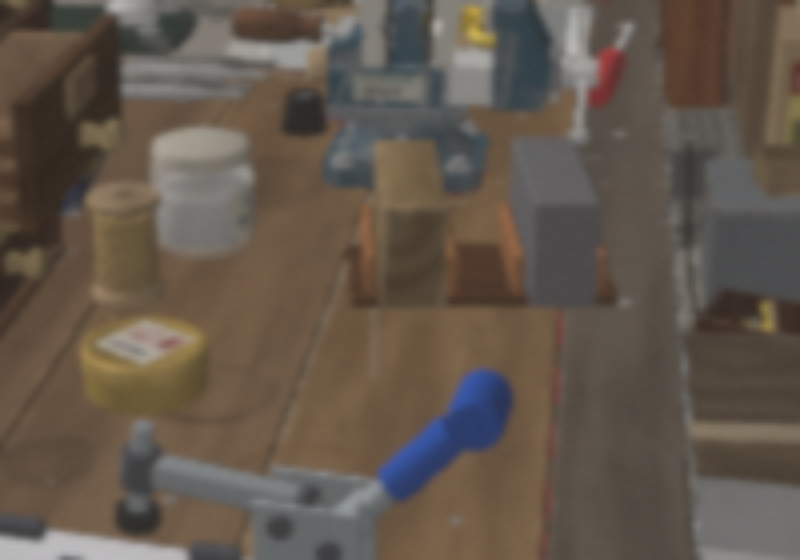

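The block did not come up. I'll check where the fingertips really are against the reported TCP.

```bash
python3 - <<'E'
from st import *
plan([.518,-.162,.2],-80.8)
for X in ([.5222,-.1634,.0933],[.5222,-.1634,.1233],[.5198,-.163,.0392],[.5198,-.163,.066]):print(X,proj('side',X).round(),proj('top',X).round(),(proj('side',X)-[240,190])*4, proj('wrist',X).round())
im=r.capture('side');cv2.imwrite('pics/s4.png',cv2.resize(im[100:310,240:510],None,fx=2.9,fy=2.8)[:,:,::-1])
im=r.capture('top');cv2.imwrite('pics/t4.png',cv2.resize(im[180:330,330:460],None,fx=4,fy=4)[:,:,::-1])
E
```

```text
now [ 0.5204 -0.163   0.0903] [-1.7985e+02 -2.0000e-02 -8.0660e+01] w 0.0175 F [-0.5 -0.  -0.2] j [  3.  14. -24.   0. -52.   6.] t 5.9833
shift tool [-0.0013  0.0019 -0.1098] rot [-0.0025 -0.0003  0.0024] shift in rotated [-0.0013  0.0022 -0.1097]
[0.5222, -0.1634, 0.0933] [341. 219.] [393. 256.] [404.88684537 117.42252583] [315. 270.]
[0.5222, -0.1634, 0.1233] [341. 206.] [395. 255.] [405.68048064  64.3058252 ] [315. 292.]
[0.5198, -0.163, 0.0392] [342. 243.] [389. 258.] [407.73016823 210.63959677] [319. 244.]
[0.5198, -0.163, 0.066] [342. 231.] [391. 257.] [408.4533279  165.14976166] [319. 256.]
```

View pics/s4.png

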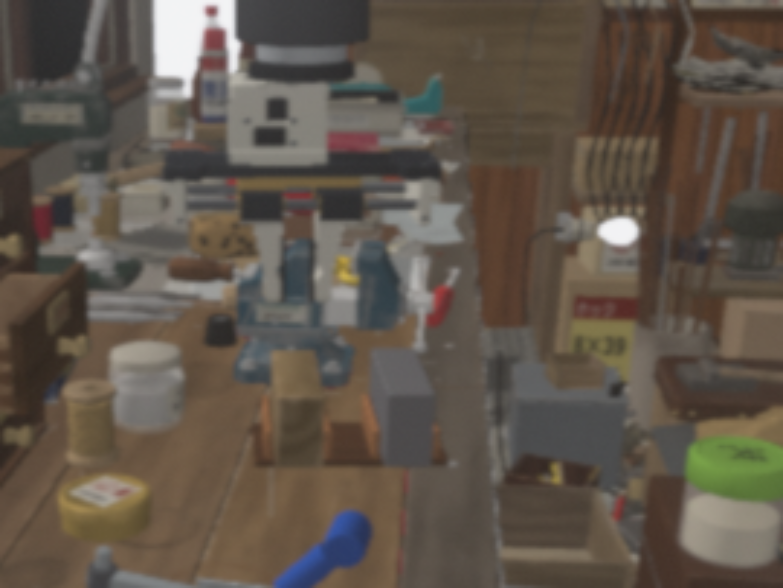

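View pics/t4.png

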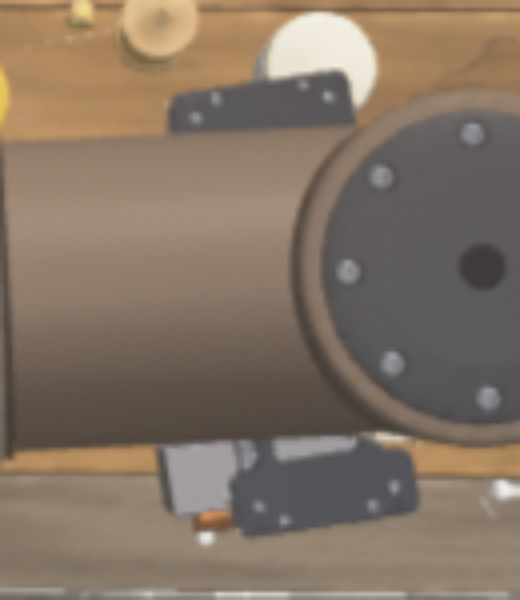

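View pics/w3.png

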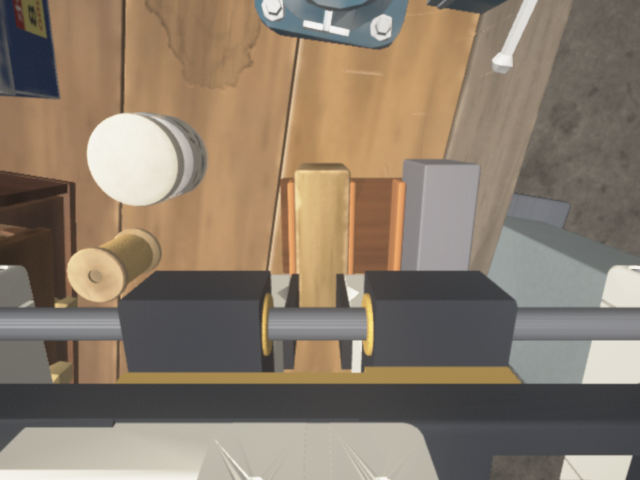

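```bash
python3 -m inch '0 0 0 0 0 0 0.62;0 0 0 0 0 0 0.62;0 0 0 0 0 0 0.62;0 0 0 0 0 0 0.62' 
python3 - <<'E'
from st import *
plan([.518,-.162,.0],-80.8)
s=r.get_state();R=Ro.from_euler('xyz',s['eef_rot'],degrees=True)
for d in ([0,.0275,0],[0,-.0275,0],[.0095,.0275,0],[-.0095,.0275,0],[0.0095,.0275,-.038],[0.0095,-.0275,-.038],[-.0095,.0275,-.038]):
    X=s['tcp_pos']+R.apply(d);print(d,'side crop',((proj('side',X)-[290,150])*6).round(),'wrist',proj('wrist',X).round())
im=r.capture('side');cv2.imwrite('pics/s5.png',cv2.resize(im[150:250,290:410],None,fx=6,fy=6,interpolation=cv2.INTER_CUBIC)[:,:,::-1])
im=r.capture('wrist');cv2.imwrite('pics/w5.png',im[:,:,::-1])
E
```

```text
time_s: 6.42
tcp_pos: [0.5193, -0.163, 0.0884]
eef_rot: [180.0, 0.0, -80.7]
contact_force: [0.1, -0.7, -0.2]
gripper_width: 0.0387
now [ 0.5193 -0.163   0.0884] [179.95   0.   -80.66] w 0.0387 F [ 0.1 -0.7 -0.2] j [  3.  14. -24.   0. -52.   6.] t 6.4167
shift tool [-0.0012  0.0011  0.0884] rot [0.0008 0.0001 0.0024] shift in rotated [-0.0012  0.0012  0.0884]
[0, 0.0275, 0] side crop [391. 429.] wrist [366. 269.]
[0, -0.0275, 0] side crop [239. 430.] wrist [270. 269.]
[0.0095, 0.0275, 0] side crop [389. 421.] wrist [366. 253.]
[-0.0095, 0.0275, 0] side crop [393. 437.] wrist [365. 284.]
[0.0095, 0.0275, -0.038] side crop [391. 321.] wrist [377. 279.]
[0.0095, -0.0275, -0.038] side crop [239. 322.] wrist [259. 279.]
[-0.0095, 0.0275, -0.038] side crop [396. 336.] wrist [376. 316.]
```

View pics/s5.png

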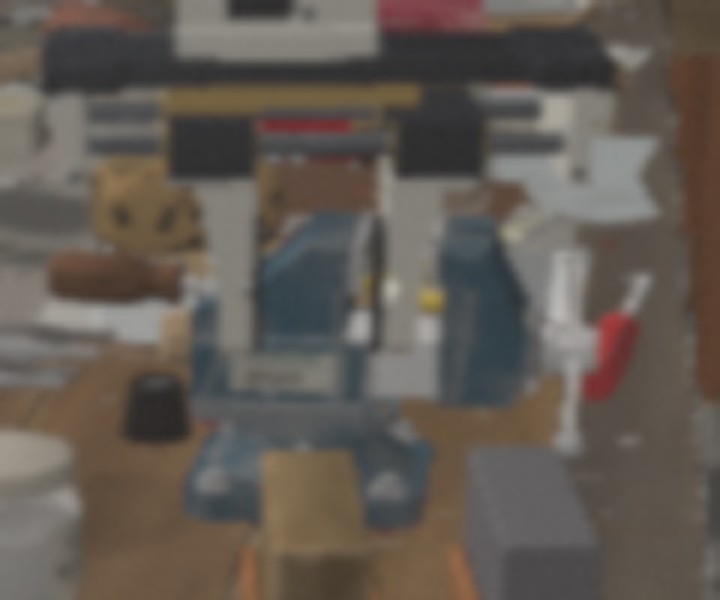

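View pics/w5.png

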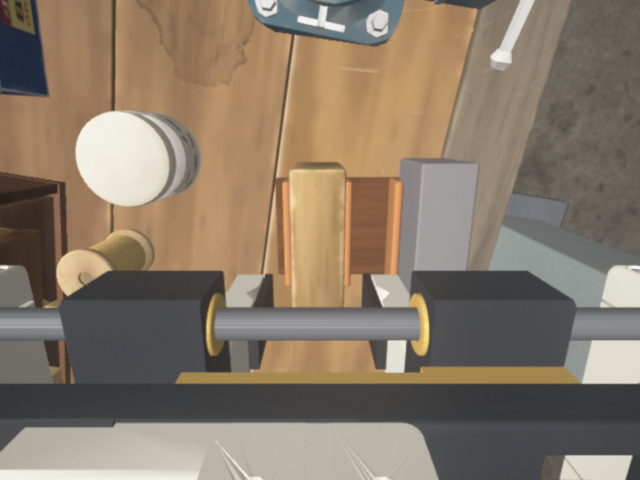

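Side and wrist views agree that the real fingertips sit about 31 mm behind the reported TCP: tips at side-crop row 350 against 430 expected, and wrist row 275 against 253. I will correct heights by that and go down.

```bash
python3 -m inch '0 0 0.02 0 0 0 0.62;0 0 0.02 0 0 0 0.62;0 0 0.02 0 0 0 0.62;0 0 0.01 0 0 0 0.62;0 0 0.006 0 0 0 0.62;0 0 0.003 0 0 0 0.62;0 0 0 0 0 0 0.62;0 0 0 0 0 0 0.62' 
python3 - <<'E'
from st import *
print(r.hold_point_z)
plan([.518,-.162,.0],-80.8)
im=r.capture('side');cv2.imwrite('pics/s6.png',cv2.resize(im[170:270,290:410],None,fx=6,fy=6,interpolation=cv2.INTER_CUBIC)[:,:,::-1])
E
```

```text
time_s: 7.18
tcp_pos: [0.5202, -0.1631, 0.0105]
eef_rot: [-179.9, -0.0, -80.6]
contact_force: [-0.5, 0.0, -0.9]
gripper_width: 0.0542
0.0188
now [ 0.5202 -0.1631  0.0105] [-1.7995e+02 -2.0000e-02 -8.0650e+01] w 0.0542 F [-0.5  0.  -0.9] j [  3.  19. -29.   0. -42.   6.] t 7.1833
shift tool [-0.0014  0.002   0.0105] rot [-0.0009 -0.0003  0.0027] shift in rotated [-0.0014  0.002   0.0105]
```

View pics/s6.png

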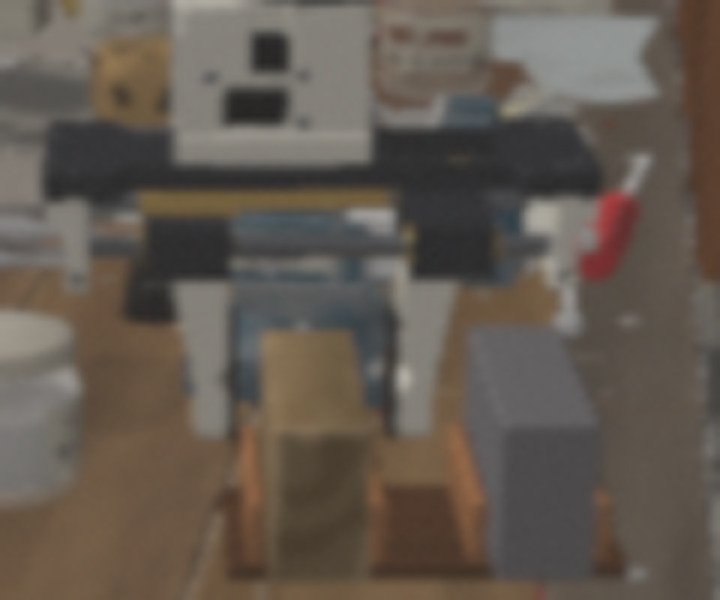

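The fingers now straddle the block, tips at side row 243, which is z about 0.039. So the offset is about 29 mm. Closing.

```bash
python3 -m inch '0 0 0 0 0 0 0.3;0 0 0 0 0 0 0.3;0 0 0 0 0 0 0.3;0 0 0 0 0 0 0.3;0 0 0 0 0 0 0.3' 30
python3 -m inch '0 0 -0.02 0 0 0 0.3;0 0 -0.02 0 0 0 0.3;0 0 -0.03 0 0 0 0.3;0 0 -0.03 0 0 0 0.3;0 0 -0.02 0 0 0 0.3;0 0 0 0 0 0 0.3;0 0 0 0 0 0 0.3'
python3 - <<'E'
from st import *
plan([.50,.02,.14],-80.8)
im=r.capture('side');cv2.imwrite('pics/s7.png',cv2.resize(im[130:330,230:430],None,fx=3,fy=3,interpolation=cv2.INTER_CUBIC)[:,:,::-1])
E
```

```text
time_s: 7.65
tcp_pos: [0.5198, -0.163, 0.0102]
eef_rot: [-180.0, -0.0, -80.7]
contact_force: [-1.8, -0.1, 3.3]
gripper_width: 0.0348
time_s: 8.23
tcp_pos: [0.5201, -0.1629, 0.1308]
eef_rot: [-179.9, -0.0, -80.7]
contact_force: [-0.3, 0.7, -2.4]
gripper_width: 0.0344
now [ 0.5201 -0.1629  0.1308] [-179.86   -0.    -80.67] w 0.0344 F [-0.3  0.7 -2.4] j [  3.  11. -21.  -0. -58.   6.] t 8.2333
shift tool [-0.1837 -0.0098 -0.0092] rot [-0.0025 -0.      0.0023] shift in rotated [-0.1838 -0.0094 -0.0092]
```

View pics/s7.png

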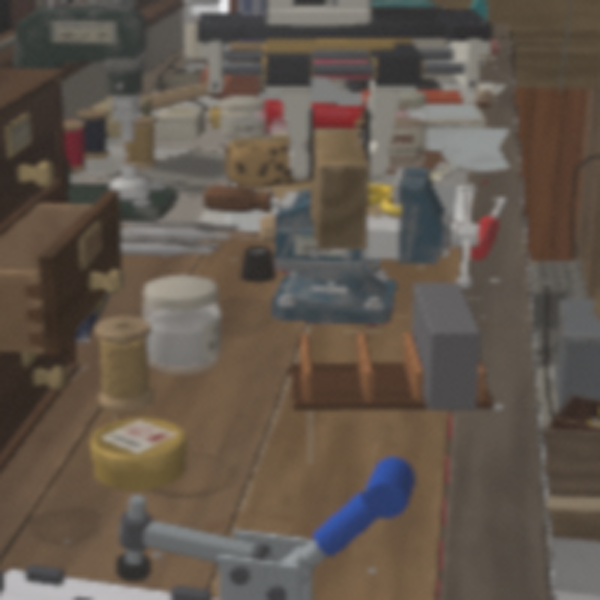

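Block is held (34.4 mm, 2.4 N). Next I move to clear bench, lean it toward the robot and lower.

```bash
python3 -m inch '-0.02 -0.003 0 0 0 0 0.3;-0.03 -0.005 0 0 0 0 0.3;-0.03 -0.005 0 0 0 0 0.3;-0.03 -0.005 0 0 0 0 0.3;-0.03 -0.005 0 0 0 0 0.3;-0.03 -0.005 0 0 0 0 0.3;-0.013 -0.002 0 0 0 0 0.3;0 0 0 0.1 0 0 0.3;0 0 0 0.1 0 0 0.3;0 0 0 0.1 0 0 0.3;0 0 0 0.1 0 0 0.3;0 0 0 0.1 0 0 0.3;0 0 0 0.1 0 0 0.3;0 0 0 0.1 0 0 0.3;0 0 0 0 0 0 0.3;0 0 0 0 0 0 0.3'
python3 - <<'E'
from st import *
s=r.get_state()
x,y,z=s['tcp_pos'];e=s['eef_rot'];plan([x,y,.017],e[2],e[0],e[1])
im=r.capture('side');cv2.imwrite('pics/s8.png',im[:,:,::-1])
E
```

```text
time_s: 9.62
tcp_pos: [0.5401, -0.0037, 0.1692]
eef_rot: [-144.4, 3.0, -78.8]
contact_force: [0.3, 0.2, -1.6]
gripper_width: 0.0346
now [ 0.5401 -0.0037  0.1692] [-144.38    2.98  -78.84] w 0.0346 F [ 0.3  0.2 -1.6] j [ 21. -11. -58.  26.  -7. -35.] t 9.6167
shift tool [0.0079 0.0885 0.1235] rot [0. 0. 0.] shift in rotated [0.0079 0.0885 0.1235]
```

View pics/s8.png

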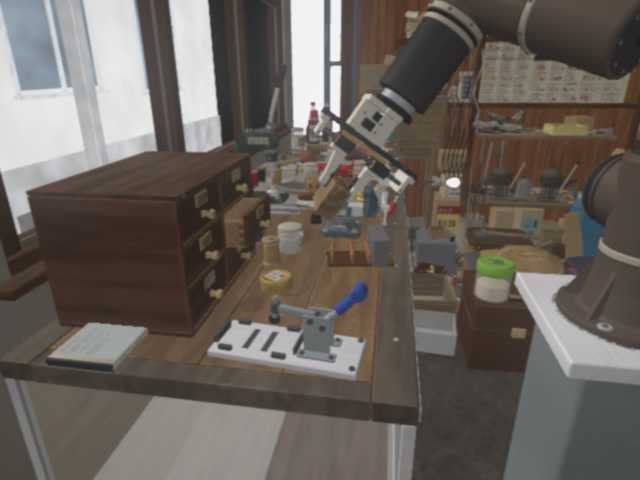

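The lean toward the robot runs into joint limits (J3 -58, J5 -7). Leaning away from the robot is comfortable, so I bring it upright again and use that.

```bash
python3 - <<'E'
from st import *
plan([.46,.05,.14],-80.7)
R=Ro.from_euler('xyz',[180,0,-80.7],degrees=True)*Ro.from_rotvec([-.6,0,0]);e=R.as_euler('xyz',degrees=True);print(e)
plan([.46,.05,.14],e[2],e[0],e[1])
E
```

```text
now [ 0.54   -0.0033  0.1687] [-144.46    2.94  -78.8 ] w 0.0344 F [ 0.3  0.5 -1.2] j [ 21. -10. -58.  26.  -7. -35.] t 9.6667
shift tool [-0.0662  0.0741 -0.0135] rot [-0.6192  0.06    0.0162] shift in rotated [-0.0655  0.0704  0.0287]
[145.62253229   0.         -80.7       ]
now [ 0.54   -0.0033  0.1687] [-144.46    2.94  -78.8 ] w 0.0344 F [ 0.3  0.5 -1.2] j [ 21. -10. -58.  26.  -7. -35.] t 9.6667
shift tool [-0.0662  0.0741 -0.0135] rot [-1.219   0.0551  0.0348] shift in rotated [-0.0655  0.0419  0.0634]
```

```bash
python3 -m inch '0 0 0 -0.1032 0.01 0.0027 0.3;0 0 0 -0.1032 0.01 0.0027 0.3;0 0 0 -0.1032 0.01 0.0027 0.3;0 0 0 -0.1032 0.01 0.0027 0.3;0 0 0 -0.1032 0.01 0.0027 0.3;0 0 0 -0.1032 0.01 0.0027 0.3;-0.016 0.018 0.003 0 0 0 0.3;-0.016 0.018 0.003 0 0 0 0.3;-0.016 0.018 0.003 0 0 0 0.3;-0.016 0.018 0.003 0 0 0 0.3;0 0 0 -0.1 0 0 0.3;0 0 0 -0.1 0 0 0.3;0 0 0 -0.1 0 0 0.3;0 0 0 -0.1 0 0 0.3;0 0 0 -0.1 0 0 0.3;0 0 0 -0.1 0 0 0.3;0 0 0 0 0 0 0.3;0 0 0 0 0 0 0.3'
python3 - <<'E'
from st import *
plan([.46,.05,.06],-80.7,145.6,0)
plan([.46,.05,.017],-80.7,145.6,0)
im=r.capture('side');cv2.imwrite('pics/s9.png',im[:,:,::-1])
E
```

```text
time_s: 11.17
tcp_pos: [0.4631, 0.0434, 0.1514]
eef_rot: [147.4, -0.5, -81.0]
contact_force: [-0.3, 0.8, -1.3]
gripper_width: 0.0345
now [0.4631 0.0434 0.1514] [147.43  -0.5  -81.05] w 0.0345 F [-0.3  0.8 -1.3] j [ 23.  26.  -2.  -7. -93. -12.] t 11.1667
shift tool [-0.0078 -0.0475  0.0781] rot [-0.0319 -0.0039 -0.0098] shift in rotated [-0.0071 -0.05    0.0765]
now [0.4631 0.0434 0.1514] [147.43  -0.5  -81.05] w 0.0345 F [-0.3  0.8 -1.3] j [ 23.  26.  -2.  -7. -93. -12.] t 11.1667
shift tool [-0.0082 -0.0706  0.1143] rot [-0.0319 -0.0039 -0.0098] shift in rotated [-0.0071 -0.0743  0.112 ]
```

View pics/s9.png

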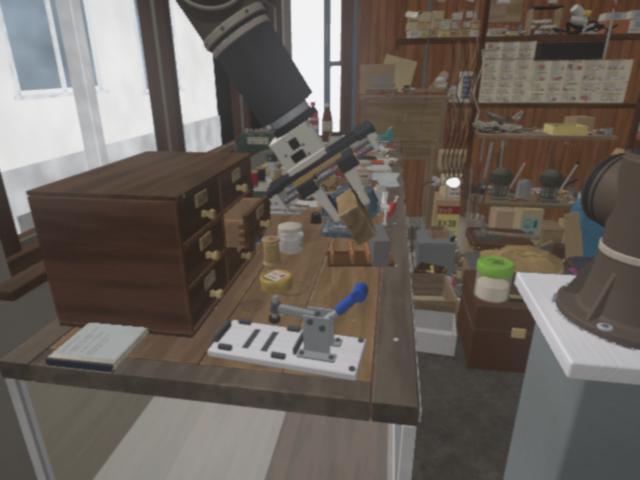

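```bash
python3 -m inch '-0.002 -0.0083 0.0215 -0.03 0 0 0.3;-0.002 -0.0083 0.0215 0 0 0 0.3;-0.002 -0.0083 0.0215 0 0 0 0.3;-0.002 -0.0083 0.0215 0 0 0 0.3;-0.002 -0.0083 0.0215 0 0 0 0.3;0 0 0 0 0 0 0.3;0 0 0 0 0 0 0.3;0 0 0 0 0 0 0.3'
python3 - <<'E'
from st import *
plan([.43,.05,.017],-80.7,145.6,0)
im=r.capture('side');cv2.imwrite('pics/s10.png',im[:,:,::-1])
im=r.capture('top');cv2.imwrite('pics/t10.png',im[:,:,::-1])
E
```

```text
time_s: 11.88
tcp_pos: [0.4389, 0.0489, 0.045]
eef_rot: [146.4, -0.3, -81.0]
contact_force: [-0.0, -0.4, -1.4]
gripper_width: 0.0348
now [0.4389 0.0489 0.045 ] [146.4   -0.33 -80.97] w 0.0348 F [-0.  -0.4 -1.4] j [ 24.  31. -10.  -8. -82. -11.] t 11.8833
shift tool [-0.0026 -0.0083  0.028 ] rot [-0.014  -0.0021 -0.0072] shift in rotated [-0.0025 -0.0087  0.0279]
```

View pics/s10.png

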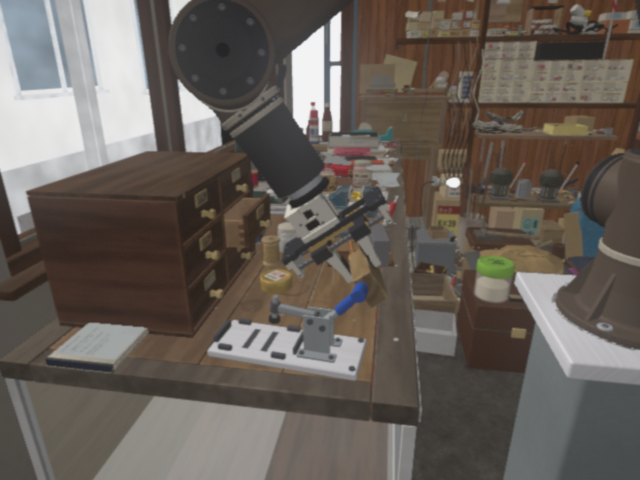

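View pics/t10.png

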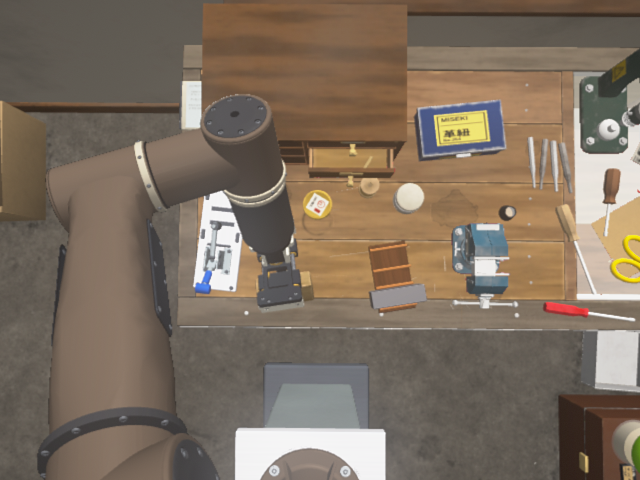

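```bash
python3 -m inch '-0.0008 -0.003 0.0095 -0.03 0 0 0.3;-0.0008 -0.003 0.0095 0 0 0 0.3;-0.0008 -0.003 0.0075 0 0 0 0.3;0 0 0 0 0 0 0.3;0 0 0 0 0 0 0.3;0 0 0 0 0 0 0.3;0 0 0 0 0 0 0.3'
```

```text
time_s: 12.57
tcp_pos: [0.4301, 0.0498, 0.0166]
eef_rot: [144.5, -0.3, -81.0]
contact_force: [0.3, -0.0, -1.3]
gripper_width: 0.035
```

```bash
python3 -m inch '0 -0.001 0.002 0 0 0 0.3;0 0 0 0 0 0 0.62;0 0 0 0 0 0 0.62;0 0 0 0 0 0 0.62;0 0 0 0 0 0 0.62;0 0 -0.01 0 0 0 0.62;0 0 -0.02 0 0 0 0.62;0 0 -0.03 0 0 0 0.62;0 0 -0.04 0 0 0 0.62;0 0 -0.03 0 0 0 0.62;0 0 0 0 0 0 0.62;0 0 0 0 0 0 0.62'
python3 - <<'E'
from st import *
plan([.48,.05,.17],-80.7)
im=r.capture('side');cv2.imwrite('pics/s11.png',im[:,:,::-1])
im=r.capture('top');cv2.imwrite('pics/t11.png',im[:,:,::-1])
E
```

```text
time_s: 13.57
tcp_pos: [0.5057, 0.0624, 0.1213]
eef_rot: [144.7, -0.3, -81.0]
contact_force: [-0.2, 0.4, -0.3]
gripper_width: 0.0544
now [0.5057 0.0624 0.1213] [144.7   -0.29 -81.05] w 0.0544 F [-0.2  0.4 -0.3] j [ 23.  33.   4.  -8. -96. -12.] t 13.5667
shift tool [ 0.0085  0.0504 -0.0239] rot [ 0.6162 -0.003  -0.0074] shift in rotated [ 0.0081  0.0273 -0.0487]
```

View pics/s11.png

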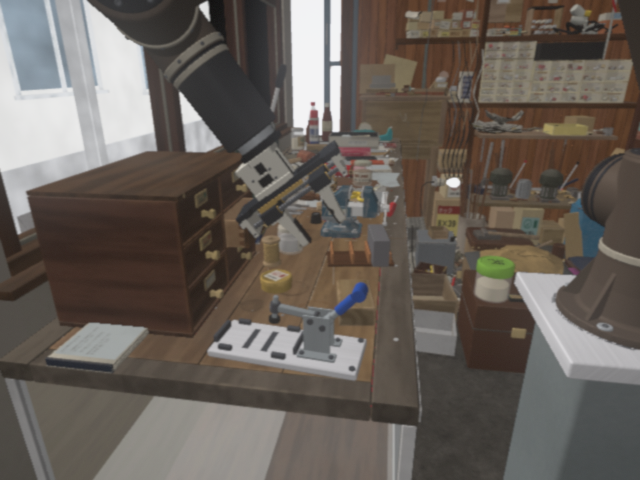

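The block has fallen onto the bench, seen at (355,287) in the side view. Bring the tool upright, rise, and yaw to the fixture.

```bash
python3 -m inch '0 0 -0.02 0.103 0 0 0.62;0 0 -0.02 0.103 0 0 0.62;0 0 -0.02 0.103 0 0 0.62;0 0 -0.02 0.103 0 0 0.62;0 0 -0.02 0.103 0 0 0.62;0 0 -0.02 0.103 0 0 0.62;0 0 0 0 0 -0.12 0.62;0 0 0 0 0 -0.12 0.62;0 0 0 0 0 -0.12 0.62;0 0 0 0 0 -0.12 0.62;0 0 0 0 0 -0.12 0.62;0 0 0 0 0 -0.12 0.62;0 0 0 0 0 -0.12 0.62;0 0 0 0 0 -0.12 0.62;0 0 0 0 0 -0.12 0.62;0 0 0 0 0 -0.12 0.62;0 0 0 0 0 -0.12 0.62;0 0 0 0 0 0 0.62'
python3 - <<'E'
from st import *
plan([.4555,.207,.2],-5.6)
im=r.capture('wrist');p=r.camera_params('wrist');np.save('w12p.npy',p,allow_pickle=True);cv2.imwrite('pics/w12.png',im[:,:,::-1])
im=r.capture('top');cv2.imwrite('pics/t12.png',im[:,:,::-1])
E
```

```text
time_s: 15.17
tcp_pos: [0.5441, 0.0689, 0.2292]
eef_rot: [179.6, 0.1, -5.1]
contact_force: [-0.4, -0.5, 0.5]
gripper_width: 0.0543
now [0.5441 0.0689 0.2292] [ 1.796e+02  1.500e-01 -5.080e+00] w 0.0543 F [-0.4 -0.5  0.5] j [ 28.   7. -12.   0. -71.  57.] t 15.1667
shift tool [-0.1004 -0.1299  0.0285] rot [0.0069 0.0026 0.009 ] shift in rotated [-0.1016 -0.1288  0.0292]
```

View pics/w12.png

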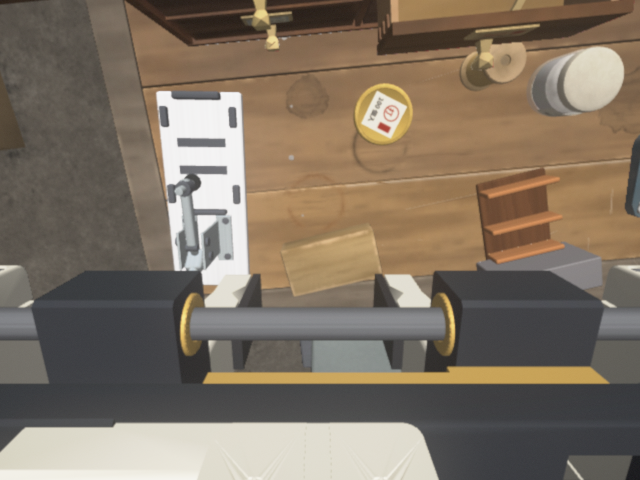

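View pics/t12.png

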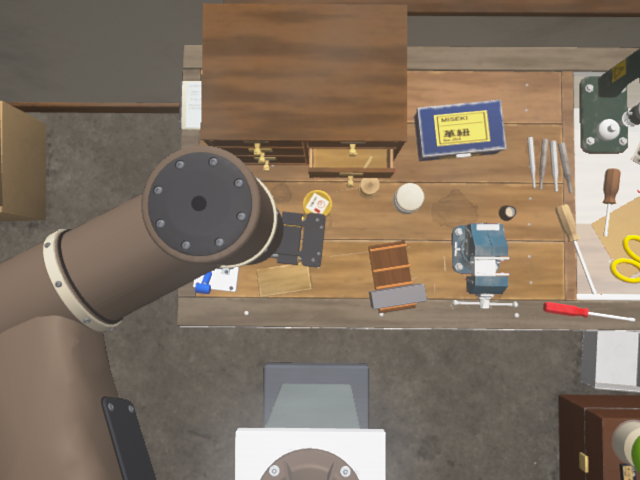

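The block lies flat at wrist (281..382, 228..294), clear of everything. Next I go above the blue grip and measure the fixture from there.

```bash
python3 -m inch '-0.02 -0.026 0 0 0 0.009 0.62;-0.02 -0.026 0 0 0 0 0.62;-0.02 -0.026 0 0 0 0 0.62;-0.02 -0.026 0 0 0 0 0.62;-0.02 -0.026 0 0 0 0 0.62;0 0 0 0 0 0 0.62;0 0 0 0 0 0 0.62;0 0 0 0 0 0 0.62'
python3 - <<'E'
from st import *
from scipy.optimize import least_squares as LS
p=np.load('w12p.npy',allow_pickle=True).item()
b=np.array([[30,55],[30,-55],[-30,-55],[-30,55]])/1e3
q=np.array([[281,248],[373,228],[382,270],[294,294]])
def f(v):
    C,S=np.cos(v[2]),np.sin(v[2])
    return np.concatenate([proj('wrist',[v[0]+C*a-S*c,v[1]+S*a+C*c,.035],p)-w for (a,c),w in zip(b,q)])
s=LS(f,[.47,.05,.16]);print('block',s.x,np.degrees(s.x[2]),s.fun.round(1))
plan([.4555,.207,.2],-5.6)
im=r.capture('wrist');p=r.camera_params('wrist');np.save('w13p.npy',p,allow_pickle=True);cv2.imwrite('pics/w13.png',im[:,:,::-1])
cv2.imwrite('pics/w13c.png',cv2.resize(im[60:320,220:420],None,fx=2.3*1.3,fy=2.3,interpolation=cv2.INTER_CUBIC)[:,:,::-1])
E
```

```text
time_s: 15.93
tcp_pos: [0.4586, 0.2086, 0.2293]
eef_rot: [179.6, 0.0, -6.0]
contact_force: [-1.0, -1.2, 0.3]
gripper_width: 0.0544
block [0.47813147 0.05588885 0.15271217] 8.749762765695145 [-1.7 -0.   0.5 -3.2  2.   3.1 -0.8  0.6]
now [0.4586 0.2086 0.2293] [ 1.7963e+02  4.0000e-02 -6.0000e+00] w 0.0544 F [-1.  -1.2  0.3] j [ 47.   3. -17.   0. -70.  37.] t 15.9333
shift tool [-0.0029  0.0017  0.0293] rot [ 0.0064  0.0007 -0.0069] shift in rotated [-0.0029  0.0019  0.0293]
```

View pics/w13.png

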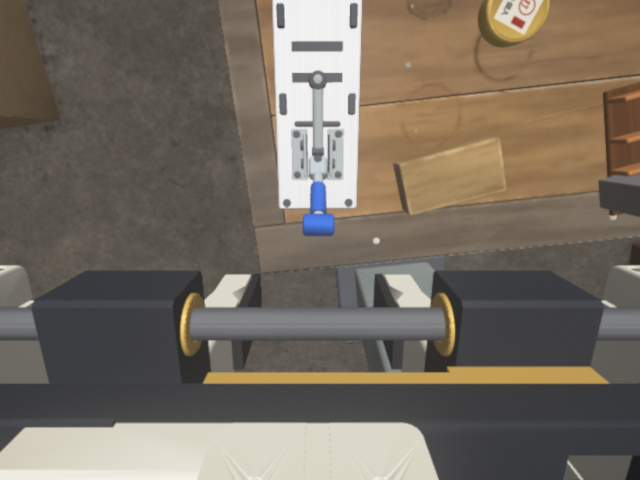

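```bash
python3 - <<'E'
import cv2
im=cv2.imread('pics/w13.png')
cv2.imwrite('pics/w13a.png',cv2.resize(im[0:125,265:370],None,fx=5,fy=4.8,interpolation=cv2.INTER_CUBIC))
cv2.imwrite('pics/w13b.png',cv2.resize(im[120:245,265:370],None,fx=5,fy=4.8,interpolation=cv2.INTER_CUBIC))
E
```

```text
(no output)
```

View pics/w13a.png

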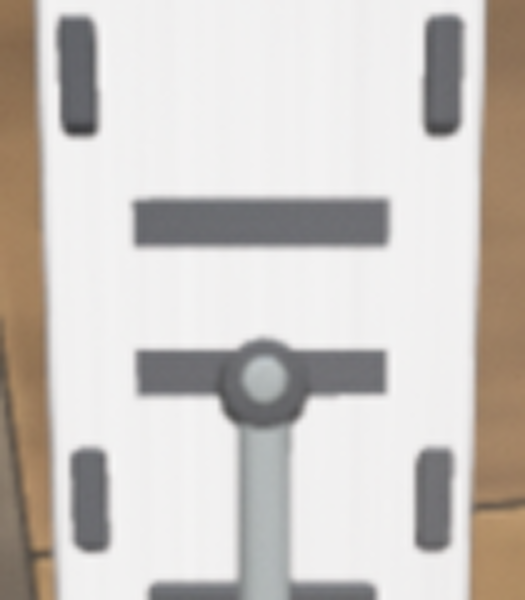

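View pics/w13b.png

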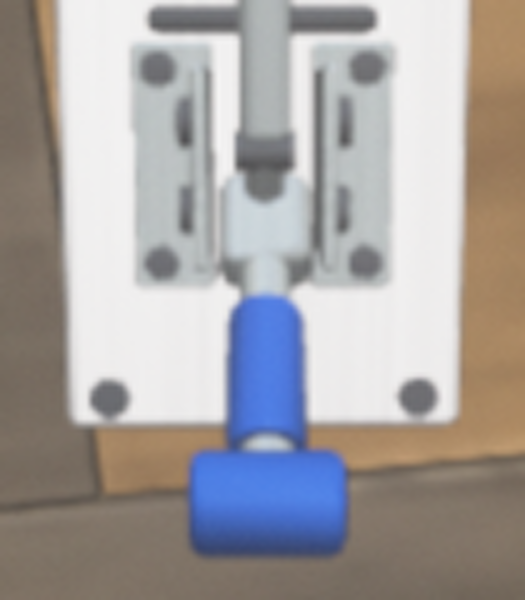

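```bash
python3 - <<'E'
from st import *
from scipy.optimize import least_squares as LS
p=np.load('w13p.npy',allow_pickle=True).item()
A=lambda x,y:np.array([264.6+x/5,-.4+y/4.8]);B=lambda x,y:A(x,y)+[0,120]
obj=[([.102,.033,.02],A(97,70)),([.102,-.033,.02],A(426,70)),([.018,.033,.02],A(108,499)),([.018,-.033,.02],A(417,499)),([-.098,.046,.012],B(69,425)),([-.098,-.046,.012],B(461,423))]
def f(v):
    C,S=np.cos(v[2]),np.sin(v[2])
    return np.concatenate([proj('wrist',[v[0]+C*a-S*c,v[1]+S*a+C*c,z+v[3]],p)-w for (a,c,z),w in obj])
s=LS(f,[.55,.2,-.1,0]);print('fix',s.x,np.degrees(s.x[2]),s.fun.round(1))
v=s.x;C,S=np.cos(v[2]),np.sin(v[2])
W=lambda a,c:np.array([v[0]+C*a-S*c,v[1]+S*a+C*c])
# lean from grip row
g=B(268,503)
for l in np.arange(.4,1.2,.05):
    X=[*W(-.042-.075*np.sin(l),0),.058+.075*np.cos(l)];print(round(l,2),(proj('wrist',X,p)-g).round(1),np.round(X,4)) if abs((proj('wrist',X,p)-g)[1])<12 else 0
print('nest',W(.06,0))
b=np.array([[30,55],[30,-55],[-30,-55],[-30,55]])/1e3
q=np.array([[397,163],[500,139],[506,181],[409,212]])
def f2(v):
    C,S=np.cos(v[2]),np.sin(v[2])
    return np.concatenate([proj('wrist',[v[0]+C*a-S*c,v[1]+S*a+C*c,.035],p)-w for (a,c),w in zip(b,q)])
s=LS(f2,[.47,.05,.16]);print('block',s.x,np.degrees(s.x[2]),s.fun.round(1))
E
```

```text
fix [ 0.54848016  0.19669818 -0.1012914  -0.00254675] -5.803569741459253 [ 0.1  0.2 -0.2  0.1  0.2 -0.3  0.  -0.6  0.2  0.3 -0.3  0.3]
0.55 [  0.2 -10. ] [0.4677 0.2049 0.1219]
0.6 [ 0.2 -7. ] [0.4646 0.2052 0.1199]
0.65 [ 0.2 -4.2] [0.4615 0.2055 0.1177]
0.7 [ 0.1 -1.5] [0.4586 0.2058 0.1154]
0.75 [0.1 0.9] [0.4558 0.2061 0.1129]
0.8 [0.1 3. ] [0.4532 0.2064 0.1103]
0.85 [0.1 5. ] [0.4506 0.2066 0.1075]
0.9 [0.1 6.7] [0.4482 0.2069 0.1046]
0.95 [0.  8.2] [0.446  0.2071 0.1016]
1.0 [0.  9.5] [0.4439 0.2073 0.0985]
1.05 [ 0.  10.6] [0.442  0.2075 0.0953]
1.1 [-0.  11.5] [0.4402 0.2077 0.092 ]
nest [0.60817263 0.19063108]
block [0.47725795 0.05705192 0.17337294] 9.933537784865026 [-0.  -1.3 -0.6 -6.7  1.1  6.3 -0.4  2.5]
```

Fixture fits within 0.6 px: (0.5485, 0.1967), yaw -5.8°, nest at (0.608, 0.191). The grip is at lean 0.73, so the clamp is not open. Pinch the grip.

```bash
python3 -m inch '-0.0013 0.0028 0.03 0 0 0 0.62;0 0 0.03 0 0 0 0.62;0 0 0.03 0 0 0 0.62;0 0 0.03 0 0 0 0.62;0 0 0.025 0 0 0 0.62;0 0 0.015 0 0 0 0.62;0 0 0 0 0 0 0.5;0 0 0 0 0 0 0.4;0 0 0 0 0 0 0.25;0 0 0 0 0 0 0.25;0 0 0 0 0 0 0.25;0 0 0 0 0 0 0.25' 10
python3 - <<'E'
from st import *
plan([.457,.206,.069],-5.8)
im=r.capture('side');cv2.imwrite('pics/s14.png',cv2.resize(im[190:390,200:420],None,fx=3.5,fy=3)[:,:,::-1])
E
```

```text
time_s: 16.98
tcp_pos: [0.4584, 0.2069, 0.071]
eef_rot: [179.9, -0.1, -5.9]
contact_force: [0.0, 5.4, 0.6]
gripper_width: 0.0277
now [0.4584 0.2069 0.071 ] [ 1.7989e+02 -1.3000e-01 -5.9100e+00] w 0.0277 F [0.  5.4 0.6] j [ 47.  11. -30.   0. -49.  37.] t 16.9833
shift tool [-0.0013  0.0011  0.002 ] rot [ 0.002  -0.0023 -0.002 ] shift in rotated [-0.0013  0.0011  0.002 ]
```

View pics/s14.png

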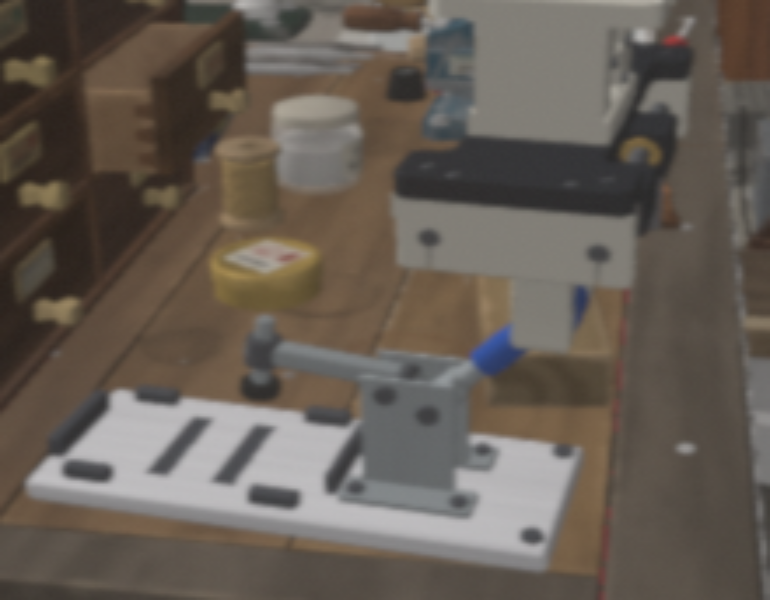

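Gripped at 27.7 mm, which is right for the grip's 28 mm. Lead it along the arc to open.

```bash
python3 -m inch '0.004 0 -0.0034 0 0 0 0.25;0.0043 0 -0.0031 0 0 0 0.25;0.005 0 -0.0031 0 0 0 0.25;0.0047 0 -0.0024 0 0 0 0.25;0.0048 0 -0.002 0 0 0 0.25;0.005 0 -0.0017 0 0 0 0.25;0.0058 0 -0.0016 0 0 0 0.25;0.0052 0 -0.001 0 0 0 0.25;0.002 0 0 0 0 0 0.25;0 0 0 0 0 0 0.25;0 0 0 0 0 0 0.25'
python3 - <<'E'
from st import *
plan([.457,.206,.069],-5.8)
im=r.capture('side');cv2.imwrite('pics/s15.png',cv2.resize(im[190:390,200:420],None,fx=3.5,fy=3)[:,:,::-1])
E
```

```text
time_s: 17.95
tcp_pos: [0.4991, 0.2028, 0.0891]
eef_rot: [179.9, -0.1, -5.9]
contact_force: [0.8, 4.7, 2.5]
gripper_width: 0.0275
now [0.4991 0.2028 0.0891] [ 1.7985e+02 -1.3000e-01 -5.9000e+00] w 0.0275 F [0.8 4.7 2.5] j [ 43.  13. -25.   0. -52.  41.] t 17.95
shift tool [-0.0423  0.0011  0.02  ] rot [ 0.0026 -0.0023 -0.0017] shift in rotated [-0.0422  0.001   0.0201]
```

View pics/s15.png

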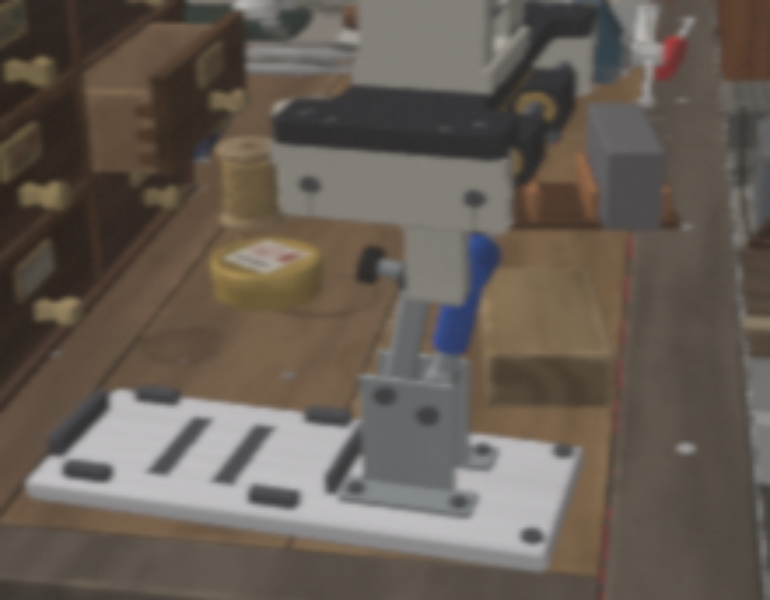

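Clamp is open, with the arm raised in the side view. Release, rise, yaw for the block and look.

```bash
python3 -m inch '0 0 0 0 0 0 0.6;0 0 0 0 0 0 0.6;0 0 0 0 0 0 0.6;0 0 0 0 0 0 0.6;0 0 -0.02 0 0 0 0.6;0 0 -0.03 0 0 0 0.6;0 0 -0.03 0 0 0 1;0 0.02 -0.03 0 0 0 1;0 0.02 0 0 0 0 1;0 0 0 0 0 0.119 1;0 0 0 0 0 0.119 1;0 0 0 0 0 0.119 1;0 0 0 0 0 0.119 1;0 0 0 0 0 0.119 1;0 0 0 0 0 0.119 1;0 0 0 0 0 0.119 1;0 0 0 0 0 0.119 1;0 0 0 0 0 0.119 1;0 0 0 0 0 0.119 1' 
python3 -m inch '0 0 0 0 0 0.119 1;0 0 0 0 0 0 1;0 0 0 0 0 0 1'
python3 - <<'E'
from st import *
plan([.478,.056,.2],-80.7)
im=r.capture('wrist');p=r.camera_params('wrist');np.save('w16p.npy',p,allow_pickle=True);cv2.imwrite('pics/w16.png',im[:,:,::-1])
im=r.capture('side');cv2.imwrite('pics/s16.png',cv2.resize(im[190:390,200:420],None,fx=3.5,fy=3)[:,:,::-1])
E
```

```text
time_s: 19.58
tcp_pos: [0.4934, 0.1615, 0.1979]
eef_rot: [179.8, -0.3, -74.5]
contact_force: [-0.2, 0.6, -1.1]
gripper_width: 0.0878
time_s: 19.83
tcp_pos: [0.4935, 0.1616, 0.1979]
eef_rot: [179.9, -0.3, -80.7]
contact_force: [0.3, 0.1, -0.7]
gripper_width: 0.0879
now [0.4935 0.1616 0.1979] [179.87  -0.33 -80.72] w 0.0879 F [ 0.3  0.1 -0.7] j [ 40.   6. -18.   0. -66. -31.] t 19.8333
shift tool [ 0.1017  0.0323 -0.0014] rot [ 0.0023 -0.0058 -0.0003] shift in rotated [ 0.1017  0.0324 -0.0021]
```

View pics/w16.png

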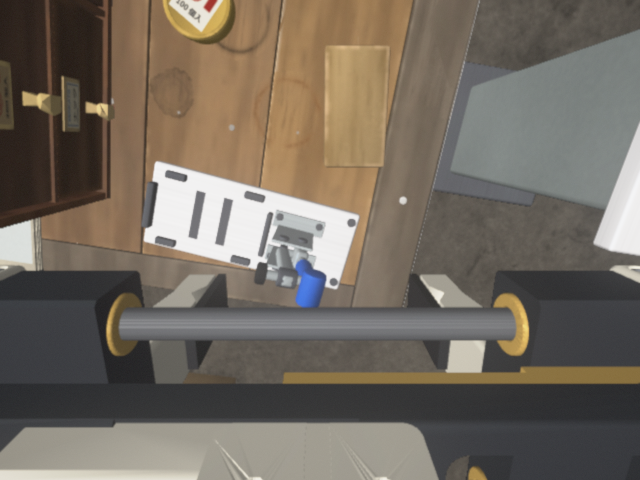

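View pics/s16.png

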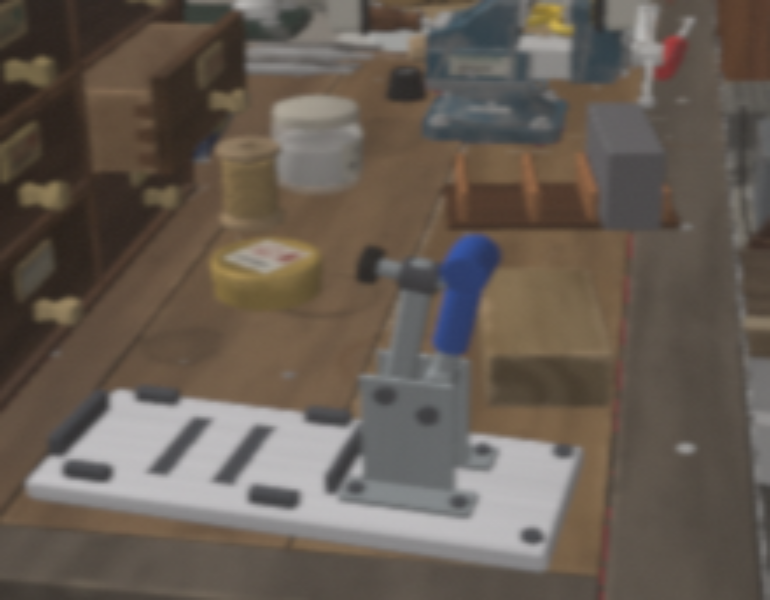

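The clamp stays open. The block is clearly visible at wrist (325..388, 46..166) and lies flat.

```bash
python3 - <<'E'
from st import *
from scipy.optimize import least_squares as LS
p=np.load('w16p.npy',allow_pickle=True).item()
b=np.array([[30,-55],[-30,-55],[-30,55],[30,55]])/1e3
q=np.array([[325,46],[388.5,46],[383,166],[325,165]])
def f(v):
    C,S=np.cos(v[2]),np.sin(v[2])
    return np.concatenate([proj('wrist',[v[0]+C*a-S*c,v[1]+S*a+C*c,.035],p)-w for (a,c),w in zip(b,q)])
s=LS(f,[.47,.05,.16]);print('block',s.x,np.degrees(s.x[2]),s.fun.round(1))
y=np.degrees(s.x[2])-90
plan([*s.x[:2],.1],y);print(y)
E
```

```text
block [0.47434554 0.05687566 0.16438021] 9.41829252964589 [-1.2 -1.7  1.5 -1.8  1.2  1.6 -1.6  2.7]
now [0.4936 0.1617 0.1979] [179.88  -0.33 -80.71] w 0.0877 F [ 0.7 -0.3  0.2] j [ 40.   6. -18.   0. -66. -31.] t 19.9333
shift tool [0.0998 0.0357 0.0986] rot [ 0.0022 -0.0058 -0.0023] shift in rotated [0.1003 0.0361 0.0979]
-80.5817074703541
```

```bash
python3 -m inch '0.025 0.0087 0 0 0 0 1;0.025 0.0087 0 0 0 0 1;0.025 0.0087 0 0 0 0 1;0.025 0.0087 0 0 0 0 1;0 0 0.03 0 0 0 1;0 0 0.03 0 0 0 1;0 0 0.03 0 0 0 1;0 0 0.03 0 0 0 1;0 0 0.03 0 0 0 1;0 0 0.025 0 0 0 1;0 0 0.015 0 0 0 1;0 0 0.01 0 0 0 1;0 0 0 0 0 0 1;0 0 0 0 0 0 1;0 0 0 0 0 0 1'
python3 - <<'E'
from st import *
plan([.4755,.0565,-.019],-80.6)
im=r.capture('side');cv2.imwrite('pics/s17.png',cv2.resize(im[210:330,270:430],None,fx=4.5,fy=4.5)[:,:,::-1])
E
```

```text
time_s: 21.18
tcp_pos: [0.4755, 0.0567, -0.0007]
eef_rot: [179.9, -0.3, -80.8]
contact_force: [1.1, 0.0, 0.2]
gripper_width: 0.0878
now [ 0.4755  0.0567 -0.0007] [179.94  -0.31 -80.84] w 0.0878 F [1.1 0.  0.2] j [ 31.  15. -38.   0. -37. -22.] t 21.1833
shift tool [0.0001 0.     0.0183] rot [ 0.001  -0.0055 -0.0042] shift in rotated [0.0002 0.     0.0183]
```

View pics/s17.png

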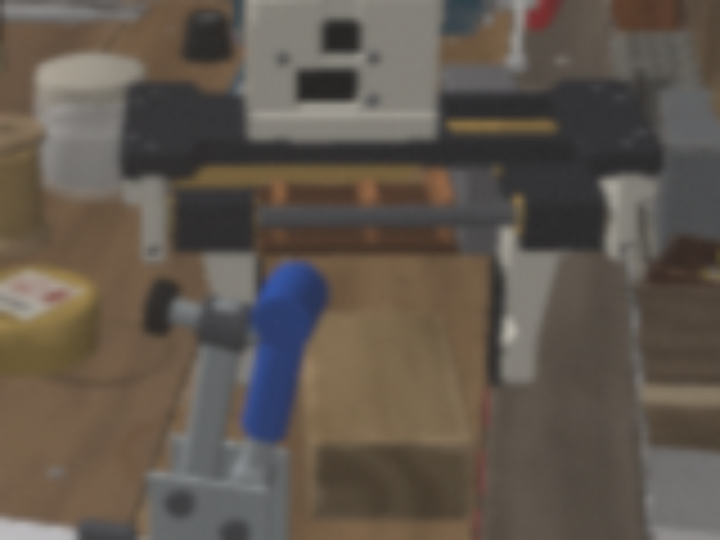

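```bash
python3 -m inch '0 0 0.008 0 0 0 1;0 0 0.008 0 0 0 1;0 0 0.002 0 0 0 1;0 0 0 0 0 0 1;0 0 0 0 0 0 0.85;0 0 0 0 0 0 0.7;0 0 0 0 0 0 0.6;0 0 0 0 0 0 0.6;0 0 0 0 0 0 0.6;0 0 0 0 0 0 0.6' 30
```

```text
time_s: 22.07
tcp_pos: [0.4747, 0.0562, -0.0193]
eef_rot: [179.9, -0.3, -80.9]
contact_force: [-1.2, 0.2, 1.8]
gripper_width: 0.0599
```

Gripped at 60 mm. Lift while I check cabinet clearance for the wrist and camera.

```bash
python3 -m inch '0 0 -0.02 0 0 0 0.6;0 0 -0.03 0 0 0 0.6;0 0 -0.04 0 0 0 0.6;0 0 -0.04 0 0 0 0.6;0 0 -0.04 0 0 0 0.6;0 0 0 0 0 -0.119 0.6;0 0 0 0 0 -0.119 0.6;0 0 0 0 0 -0.119 0.6;0 0 0 0 0 -0.119 0.6;0 0 0 0 0 -0.119 0.6;0 0 0 0 0 -0.119 0.6;0 0 0 0 0 -0.119 0.6;0 0 0 0 0 -0.119 0.6;0 0 0 0 0 -0.119 0.6;0 0 0 0 0 -0.119 0.6;0 0 0 0 0 -0.119 0.6;0 0 0 0 0 0 0.6;0 0 0 0 0 0 0.6'
python3 - <<'E'
from st import *
plan([.6082,.1906,.15],-5.8)
p=r.camera_params('wrist');s=r.get_state();c=-p['R'].T@p['t'];print('cam rel tcp',(c-s['tcp_pos']).round(3))
o=tri(ray('top',(265,165)),ray('side',(206,214)));print('knob?',o)
print('cab front top edge', tri(ray('top',(203,140)),ray('side',(180,200))))
for u in((300,140),(350,181),(257,150),(265,165)): print(u,[atz('top',u,z).round(3) for z in(0,.1,.2)])
im=r.capture('side');cv2.imwrite('pics/s18.png',im[:,:,::-1])
im=r.capture('wrist');cv2.imwrite('pics/w18.png',im[:,:,::-1])
E
```

```text
time_s: 23.57
tcp_pos: [0.4748, 0.0573, 0.1504]
eef_rot: [179.7, 0.0, -6.1]
contact_force: [-0.9, -0.5, -1.0]
gripper_width: 0.0595
now [0.4748 0.0573 0.1504] [ 1.7965e+02  5.0000e-02 -6.1400e+00] w 0.0595 F [-0.9 -0.5 -1. ] j [ 31.   4. -27.   0. -59.  53.] t 23.5667
shift tool [ 0.1184 -0.1468 -0.0006] rot [ 0.006   0.0008 -0.0059] shift in rotated [ 0.1192 -0.1461  0.0004]
cam rel tcp [ 0.073 -0.007  0.191]
knob? [0.70253599 0.08915419 0.17387708]
cab front top edge [0.71695302 0.18484015 0.22713213]
(300, 140) [array([0.777, 0.028, 0.   ]), array([0.752, 0.023, 0.1  ]), array([0.726, 0.017, 0.2  ])]
(350, 181) [array([ 0.687, -0.082,  0.   ]), array([ 0.67 , -0.077,  0.1  ]), array([ 0.652, -0.073,  0.2  ])]
(257, 150) [array([0.754, 0.122, 0.   ]), array([0.731, 0.108, 0.1  ]), array([0.707, 0.094, 0.2  ])]
(265, 165) [array([0.721, 0.104, 0.   ]), array([0.701, 0.092, 0.1  ]), array([0.68, 0.08, 0.2 ])]
```

View pics/s18.png

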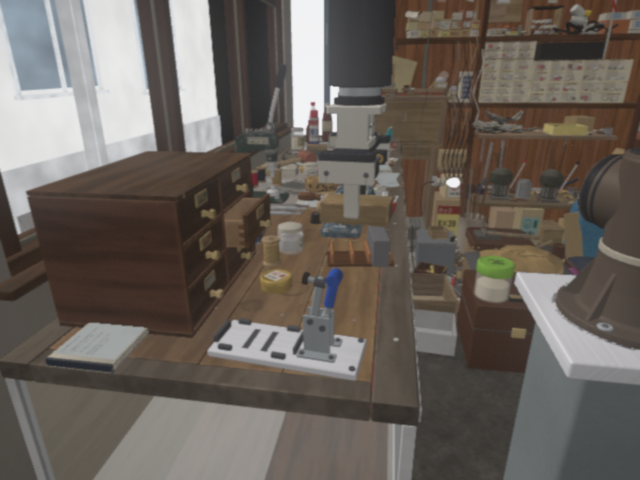

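View pics/w18.png

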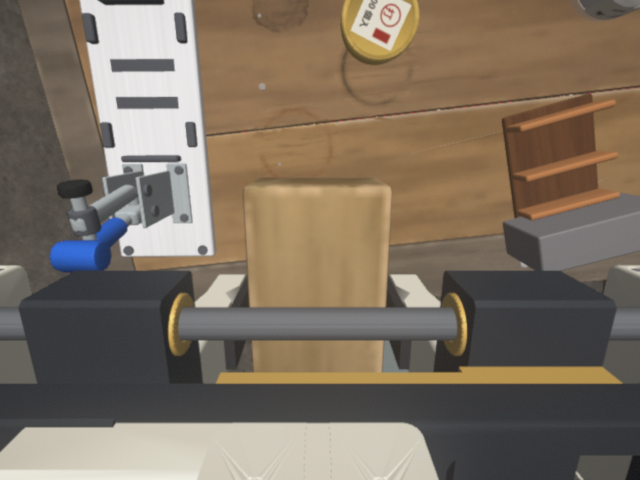

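```bash
python3 - <<'E'
from st import *
s=r.get_state();R=Ro.from_euler('xyz',s['eef_rot'],degrees=True)
for e in(-.004,0,.004):
  for z in(-.0543,-.0193):
    print(e,z,[proj('wrist',s['tcp_pos']+R.apply([.055+e,y,z+0])).round(1) for y in(-.03,.03)])
im=cv2.imread('pics/w18.png');cv2.imwrite('pics/w18c.png',cv2.resize(im[165:285,230:410],None,fx=4.4,fy=4.4,interpolation=cv2.INTER_CUBIC))
E
```

```text
-0.004 -0.0543 [array([238.5, 196.1]), array([392.3, 196.2])]
-0.004 -0.0193 [array([254. , 184.6]), array([377.6, 184.6])]
0 -0.0543 [array([237.9, 185.9]), array([392.9, 185.9])]
0 -0.0193 [array([253.6, 176.3]), array([378. , 176.3])]
0.004 -0.0543 [array([237.3, 175.4]), array([393.5, 175.5])]
0.004 -0.0193 [array([253.2, 167.9]), array([378.4, 167.9])]
```

View pics/w18c.png

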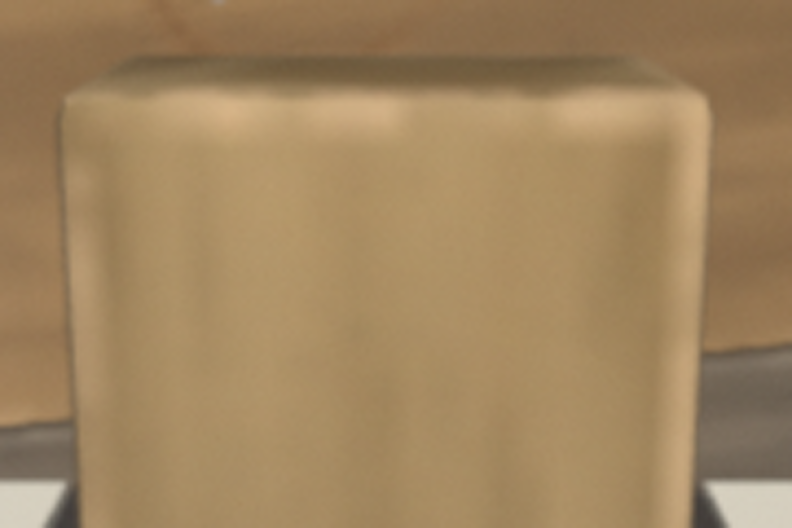

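The block sits centred in the grip, with its front edge at row 187 against 186 predicted. Carry it over the nest.

```bash
python3 -m inch '0.02 -0.0243 0 0.006 0 -0.006 0.6;0.02 -0.0243 0 0 0 0 0.6;0.02 -0.0243 0 0 0 0 0.6;0.02 -0.0243 0 0 0 0 0.6;0.02 -0.0243 0 0 0 0 0.6;0.02 -0.0243 0 0 0 0 0.6;0 0 0 0 0 0 0.6;0 0 0 0 0 0 0.6;0 0 0 0 0 0 0.6;0 0 0 0 0 0 0.6'
python3 - <<'E'
from st import *
plan([.6088,.1906,.03],-5.8)
im=r.capture('side');cv2.imwrite('pics/s19.png',im[:,:,::-1])
E
```

```text
time_s: 24.5
tcp_pos: [0.6082, 0.1901, 0.1504]
eef_rot: [180.0, 0.1, -5.7]
contact_force: [-0.4, 0.2, -2.2]
gripper_width: 0.0596
now [0.6082 0.1901 0.1504] [ 1.7999e+02  5.0000e-02 -5.6500e+00] w 0.0596 F [-0.4  0.2 -2.2] j [ 35.  19.  -8.  -0. -64.  50.] t 24.5
shift tool [ 0.0007 -0.0006  0.1204] rot [0.0002 0.0009 0.0025] shift in rotated [ 0.0006 -0.0006  0.1204]
```

View pics/s19.png

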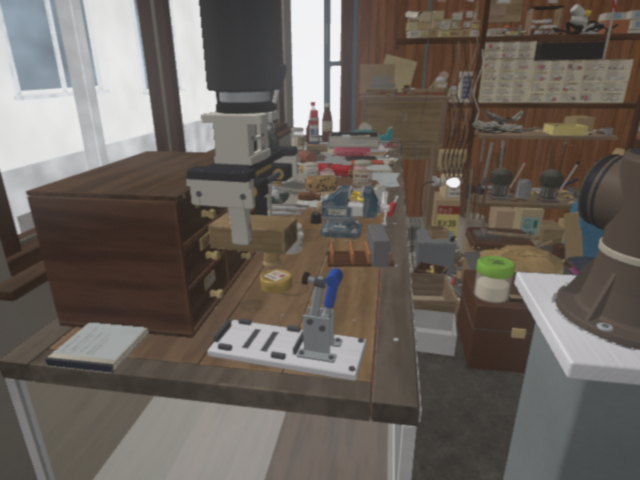

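Aligned. Go down to just above the lugs and check from the side.

```bash
python3 -m inch '0 0 0.025 0 0 0 0.6;0 0 0.025 0 0 0 0.6;0 0 0.025 0 0 0 0.6;0 0 0.025 0 0 0 0.6;0 0 0.02 0 0 0 0.6;0 0 0.01 0 0 0 0.6;0 0 0 0 0 0 0.6;0 0 0 0 0 0 0.6;0 0 0 0 0 0 0.6'
python3 - <<'E'
from st import *
plan([.6088,.1906,-.0073],-5.8)
im=r.capture('side');cv2.imwrite('pics/s20.png',cv2.resize(im[220:390,190:390],None,fx=4,fy=3.5,interpolation=cv2.INTER_CUBIC)[:,:,::-1])
E
```

```text
time_s: 25.3
tcp_pos: [0.6098, 0.1911, 0.0222]
eef_rot: [-179.9, -0.1, -5.6]
contact_force: [0.2, -0.3, -1.6]
gripper_width: 0.0594
now [0.6098 0.1911 0.0222] [-1.7992e+02 -1.0000e-01 -5.5700e+00] w 0.0594 F [ 0.2 -0.3 -1.6] j [ 35.  26. -16.   0. -48.  50.] t 25.3
shift tool [-0.001   0.0006  0.0295] rot [-0.0013 -0.0017  0.0041] shift in rotated [-0.0009  0.0006  0.0295]
```

View pics/s20.png

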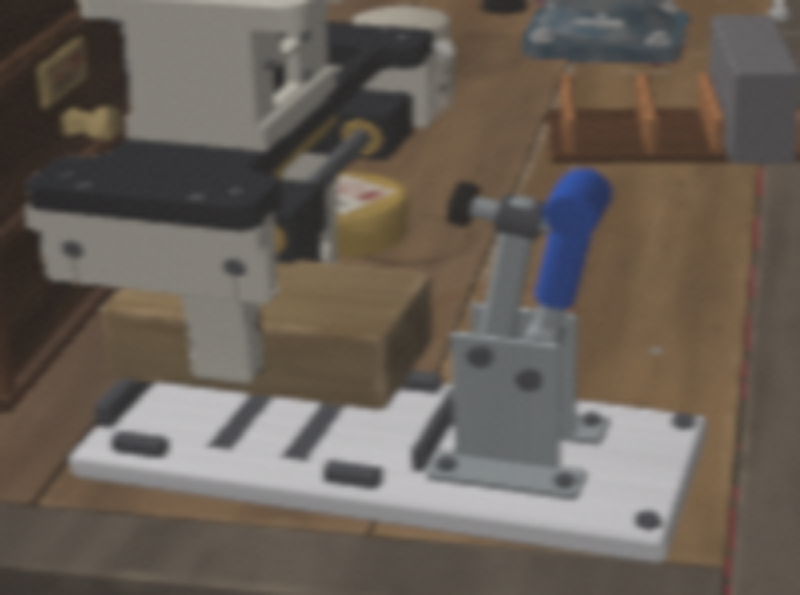

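```bash
python3 -m inch '-0.001 0.0005 0.007 0 0 0.004 0.6;0 0 0.006 0 0 0 0.6;0 0 0.005 0 0 0 0.6;0 0 0.003 0 0 0 0.6;0 0 0 0 0 0 0.6;0 0 0 0 0 0 0.6'
python3 -m inch '0 0 0.003 0 0 0 0.6;0 0 0.003 0 0 0 0.6;0 0 0.002 0 0 0 0.6;0 0 0 0 0 0 0.6;0 0 0 0 0 0 0.6'
python3 - <<'E'
from st import *
plan([.6088,.1906,-.0073],-5.8)
im=r.capture('side');cv2.imwrite('pics/s21.png',cv2.resize(im[220:390,190:390],None,fx=4,fy=3.5,interpolation=cv2.INTER_CUBIC)[:,:,::-1])
E
```

```text
time_s: 25.85
tcp_pos: [0.6075, 0.1901, -0.001]
eef_rot: [180.0, 0.1, -5.8]
contact_force: [-0.1, 0.2, -1.9]
gripper_width: 0.0599
time_s: 26.27
tcp_pos: [0.6079, 0.1905, -0.0073]
eef_rot: [-180.0, -0.0, -5.8]
contact_force: [-4.7, 0.5, 8.8]
gripper_width: 0.0594
now [ 0.6079  0.1905 -0.0073] [-1.7998e+02 -2.0000e-02 -5.7700e+00] w 0.0594 F [-4.7  0.5  8.8] j [ 35.  28. -17.  -0. -45.  49.] t 26.2667
shift tool [ 0.0009 -0.0002  0.    ] rot [-0.0003 -0.0003  0.0005] shift in rotated [ 0.0009 -0.0002  0.    ]
```

View pics/s21.png

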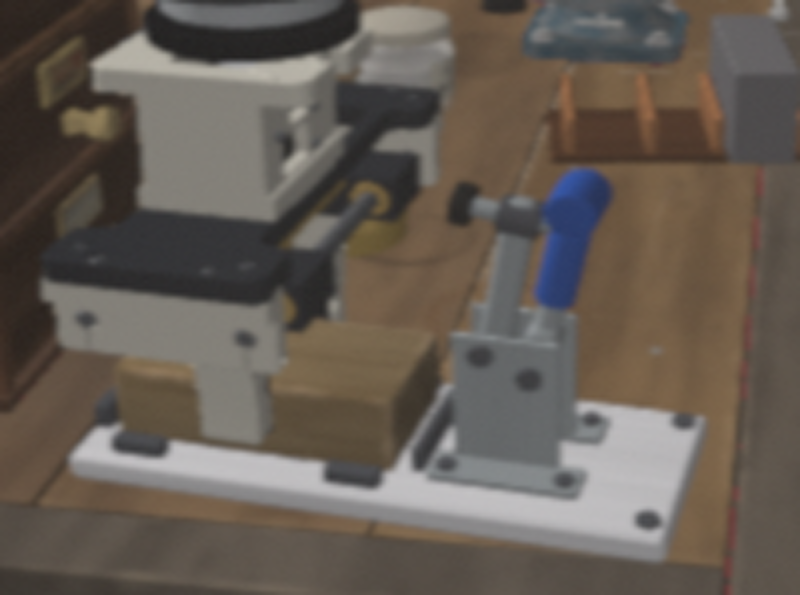

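The block is down on the plate with 9 N contact at exactly the expected height. Release, rise, and view from the earlier pose.

```bash
python3 -m inch '0 0 0 0 0 0 0.8;0 0 0 0 0 0 0.9;0 0 0 0 0 0 0.9;0 0 0 0 0 0 0.9;0 0 -0.02 0 0 0 0.9;0 0 -0.03 0 0 0 0.9;0 0 -0.04 0 0 0 0.9;0 0 -0.04 0 0 0 0.62;0 0 -0.04 0 0 0 0.62;0 0 -0.04 0 0 0 0.62;0 0 -0.02 0 0 0 0.62;-0.03 0 0 0 0 0 0.62;-0.03 0 0 0 0 0 0.62;-0.03 0 0 0 0 0 0.62;-0.03 0 0 0 0 0 0.62;-0.03 0 0 0 0 0 0.62;0 0 0 0 0 0 0.62;0 0 0 0 0 0 0.62'
python3 - <<'E'
from st import *
from scipy.optimize import least_squares as LS
plan([.4958,.202,.2],-5.8)
im=r.capture('wrist');p=r.camera_params('wrist');np.save('w22p.npy',p,allow_pickle=True);cv2.imwrite('pics/w22.png',im[:,:,::-1])
v=[.5485,.1967,-.1013];C,S=np.cos(v[2]),np.sin(v[2])
print([proj('wrist',[v[0]+C*a-S*c,v[1]+S*a+C*c,.047],p).round(1) for a,c in((.115,.03),(.115,-.03),(.005,-.03),(.005,.03))])
im=r.capture('side');cv2.imwrite('pics/s22.png',cv2.resize(im[220:390,190:390],None,fx=4,fy=3.5,interpolation=cv2.INTER_CUBIC)[:,:,::-1])
E
```

```text
time_s: 27.82
tcp_pos: [0.4577, 0.2057, 0.2223]
eef_rot: [-179.9, -0.0, -5.7]
contact_force: [0.0, -0.6, -0.6]
gripper_width: 0.0545
now [0.4577 0.2057 0.2223] [-1.7992e+02 -4.0000e-02 -5.7000e+00] w 0.0545 F [ 0.  -0.6 -0.6] j [ 47.   3. -18.  -0. -69.  38.] t 27.8167
shift tool [ 0.0383 -0.0001  0.0223] rot [-0.0014 -0.0006  0.0018] shift in rotated [ 0.0383 -0.0002  0.0223]
[array([283.5, -15.6]), array([350.3, -15.5]), array([347.4, 113.9]), array([286.2, 113.8])]
```

View pics/w22.png

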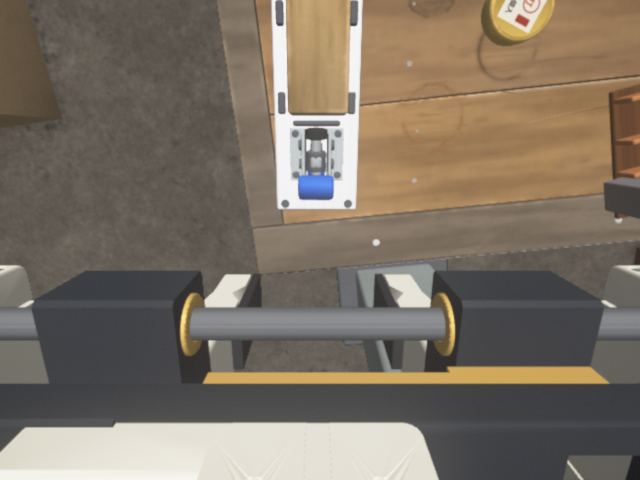

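View pics/s22.png

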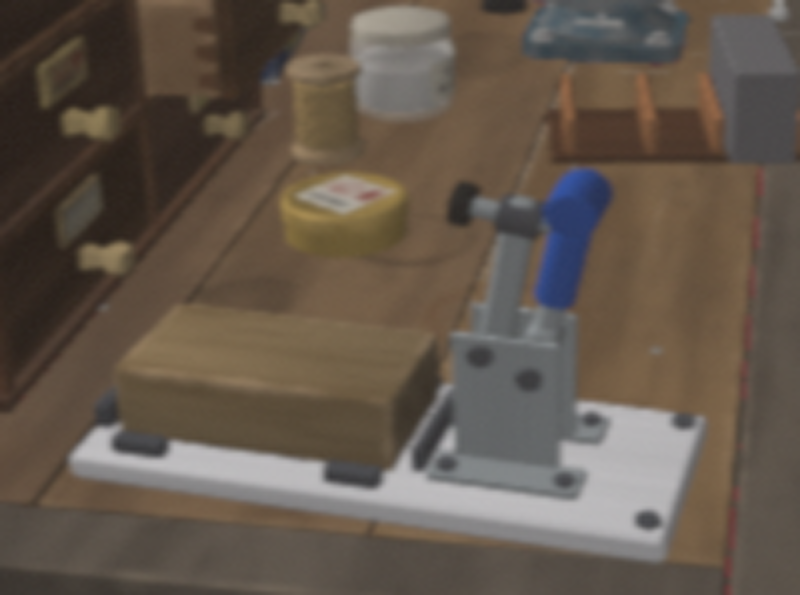

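The block is seated: its near edge is at wrist row 113, cols 287–347, against predicted 114, 286–347. The clamp is still open. Pinch the grip again.

```bash
python3 -m inch '0.02 0 0 0 0 0 0.62;0.02 0 0.02 0 0 0 0.62;0 0 0.03 0 0 0 0.62;0 0 0.03 0 0 0 0.62;0 0 0.03 0 0 0 0.62;0 0 0.018 0 0 0 0.62;0 0 0.005 0 0 0 0.62;0 0 0 0 0 0 0.45;0 0 0 0 0 0 0.25;0 0 0 0 0 0 0.25;0 0 0 0 0 0 0.25;0 0 0 0 0 0 0.25' 20
python3 - <<'E'
from st import *
plan([.4985,.2025,.089],-5.8)
im=r.capture('side');cv2.imwrite('pics/s23.png',cv2.resize(im[220:390,190:390],None,fx=4,fy=3.5,interpolation=cv2.INTER_CUBIC)[:,:,::-1])
E
```

```text
time_s: 28.92
tcp_pos: [0.4995, 0.2031, 0.09]
eef_rot: [-179.8, -0.1, -5.8]
contact_force: [0.7, 2.4, -1.1]
gripper_width: 0.0278
now [0.4995 0.2031 0.09  ] [-1.7978e+02 -1.3000e-01 -5.8000e+00] w 0.0278 F [ 0.7  2.4 -1.1] j [ 43.  13. -25.  -0. -52.  41.] t 28.9167
shift tool [-0.0009  0.0007  0.001 ] rot [-0.0038 -0.0022 -0.0001] shift in rotated [-0.0009  0.0007  0.001 ]
```

View pics/s23.png

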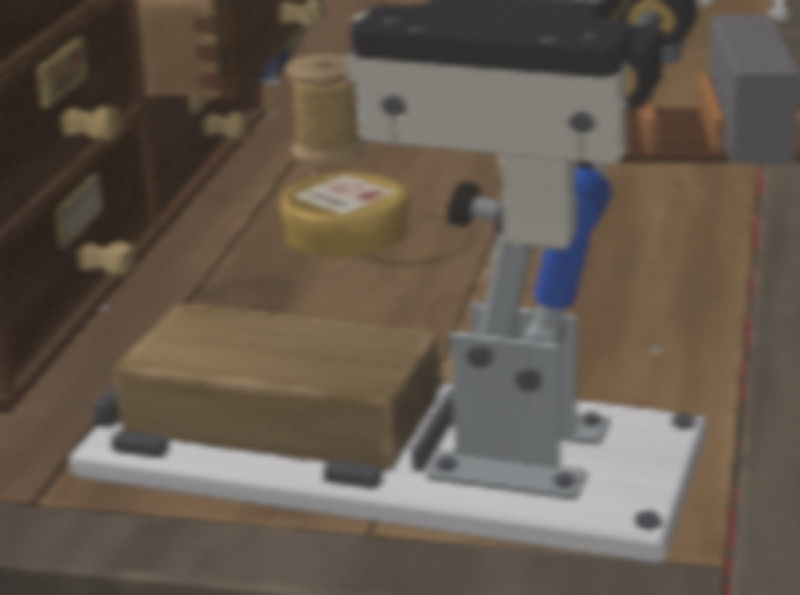

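```bash
python3 -m inch '-0.0074 0 0.0015 0 0 0 0.25;-0.0071 0 0.0022 0 0 0 0.25;-0.0069 0 0.003 0 0 0 0.25;-0.0066 0 0.0036 0 0 0 0.25;-0.0062 0 0.0042 0 0 0 0.25;-0.0057 0 0.0048 0 0 0 0.25;-0.0052 0 0.0054 0 0 0 0.25;-0.0047 0 0.0059 0 0 0 0.25;0 0 0 0 0 0 0.25'
python3 -m inch '-0.0041 0 0.0063 0 0 0 0.25;-0.0034 0 0.0067 0 0 0 0.25;-0.0027 0 0.007 0 0 0 0.25;0 0 0.003 0 0 0 0.25;0 0 0 0 0 0 0.25;0 0 0 0 0 0 0.25'
python3 - <<'E'
from st import *
plan([.4985-.060,.209,.039],-5.8)
im=r.capture('side');cv2.imwrite('pics/s24.png',cv2.resize(im[220:390,190:390],None,fx=4,fy=3.5,interpolation=cv2.INTER_CUBIC)[:,:,::-1])
E
```

```text
time_s: 29.72
tcp_pos: [0.4491, 0.2081, 0.0588]
eef_rot: [-179.8, -0.1, -5.8]
contact_force: [-0.6, 4.9, 1.7]
gripper_width: 0.0279
time_s: 30.22
tcp_pos: [0.4393, 0.2091, 0.0366]
eef_rot: [-179.8, -0.1, -5.7]
contact_force: [-5.4, 3.4, 11.3]
gripper_width: 0.0276
now [0.4393 0.2091 0.0366] [-1.7983e+02 -9.0000e-02 -5.7400e+00] w 0.0276 F [-5.4  3.4 11.3] j [ 49.  12. -34.  -0. -43.  36.] t 30.2167
shift tool [-0.0008  0.0002 -0.0024] rot [-0.003  -0.0016  0.001 ] shift in rotated [-0.0008  0.0002 -0.0024]
```

View pics/s24.png

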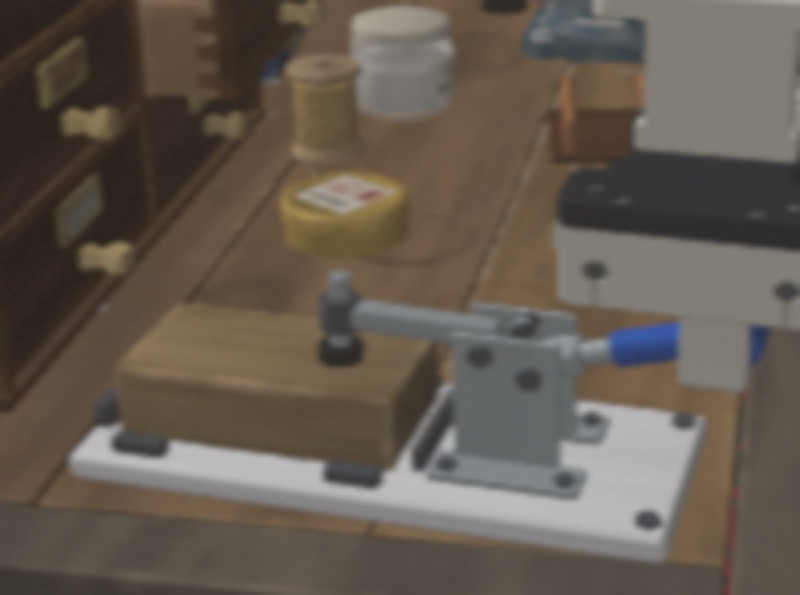

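The pad is on the block and the handle reached its stop (11 N up). Release and rise.

```bash
python3 -m inch '0 0 0 0 0 0 0.5;0 0 0 0 0 0 0.62;0 0 0 0 0 0 0.62;0 0 0 0 0 0 0.62;0 0 -0.02 0 0 0 0.62;0 0 -0.03 0 0 0 0.62;0 0 -0.04 0 0 0 0.62;0 0 -0.04 0 0 0 0.62;0 0 -0.04 0 0 0 0.62;0 0 0 0 0 0 0.62;0 0 0 0 0 0 0.62;0 0 0 0 0 0 0.62;0 0 0 0 0 0 0.62'
python3 - <<'E'
from st import *
plan([.4985-.060,.209,.039],-5.8)
v=[.5485,.1967,-.1013];C,S=np.cos(v[2]),np.sin(v[2])
G=[v[0]-C*.113,v[1]-S*.113,.082];print('grip pred side crop',(proj('side',G)-[190,220])*[4,3.5],'wrist',proj('wrist',G))
im=r.capture('side');cv2.imwrite('pics/s25.png',cv2.resize(im[220:390,190:390],None,fx=4,fy=3.5,interpolation=cv2.INTER_CUBIC)[:,:,::-1])
print([proj('wrist',[v[0]+C*a-S*c,v[1]+S*a+C*c,.047]).round(1) for a,c in((.005,-.03),(.005,.03))])
im=r.capture('wrist');cv2.imwrite('pics/w25.png',im[:,:,::-1])
im=r.capture('top');cv2.imwrite('pics/t25.png',im[:,:,::-1])
E
```

```text
time_s: 31.35
tcp_pos: [0.4379, 0.2067, 0.2036]
eef_rot: [179.9, 0.1, -5.8]
contact_force: [0.1, 0.8, -0.2]
gripper_width: 0.0543
now [0.4379 0.2067 0.2036] [ 1.799e+02  1.300e-01 -5.830e+00] w 0.0543 F [ 0.1  0.8 -0.2] j [ 49.   2. -21.  -0. -67.  36.] t 31.35
shift tool [ 0.0008 -0.0027  0.1646] rot [ 0.0018  0.0023 -0.0005] shift in rotated [ 0.0004 -0.0024  0.1646]
grip pred side crop [734.16244595 324.2598952 ] wrist [314.94292744 222.73880146]
[array([347.7,  88.2]), array([282. ,  88.2])]
```

View pics/s25.png

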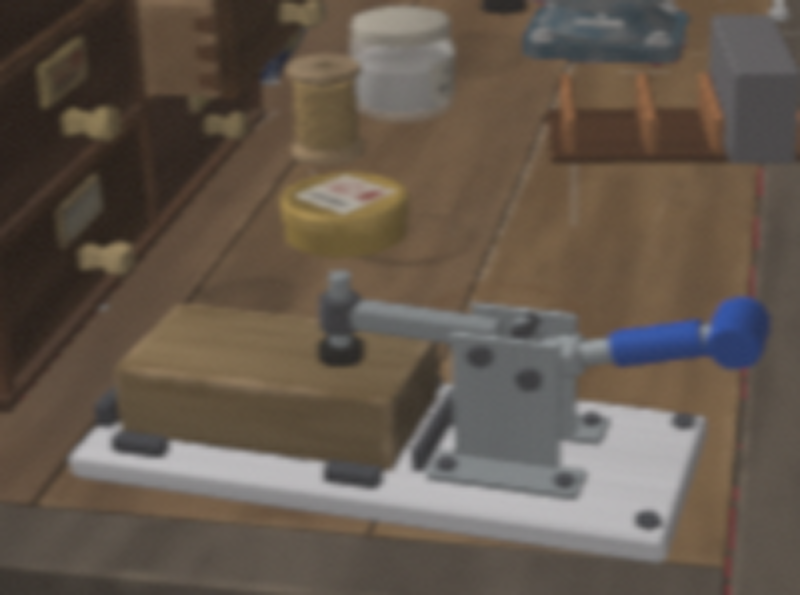

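View pics/w25.png

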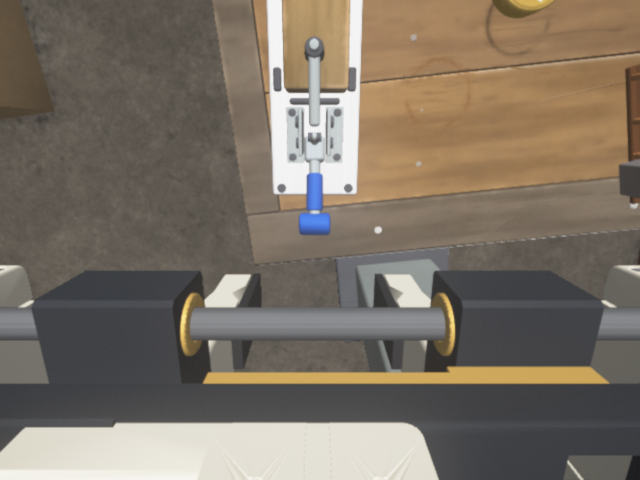

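View pics/t25.png

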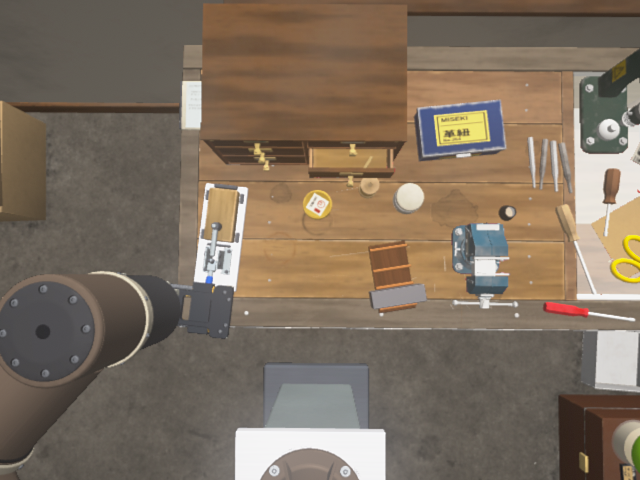

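The grip sits at the closed stop: wrist (315,224) against predicted (315,223). The block's edge is as predicted, the tin, jar, spool and grey block are unmoved, and the robot is clear. Handing in.

```bash
python3 -c "
from plant import r
print(r.close_job(), r.get_state()['time_s'])"
```

```text
the job is handed in; nothing more can be done
the job is handed in; nothing more can be done
```

The wooden block is seated flat in the nest and clamped. I handed the job in at about 31.5 s of the 69 s allowed; no verdict is reported.

**What I did**
- I took the block from the rack, leaned it over away from the robot and released it flat on clear bench.
- The clamp was part-way closed (handle leaning about 0.73 rad), so I led the handle to the open stop.
- I picked the block up again across its 60 mm width and set it in the nest. Plate contact (9 N) came at the expected height.
- I pulled the handle down its arc to the closed stop (11 N), let go and rose clear.

**Last checks**
- **Clamp:** the grip is at its closed position within about 1 px in the wrist view (about 3 px low in the side view), and the pad is down on the block. I could not measure the pad force directly.
- **Block:** its near edge was within about 1 px of the predicted seated position before I closed the clamp. After closing I only compared it by eye.
- **Other things:** the grey block, tin, jar and spool look unmoved, and the robot touches nothing.

**What disagreed or failed**
- The first grasp closed above the block: both views showed the real fingertips about 29 mm behind the reported TCP. I corrected all heights by that.
- My first attempt to lean the block, toward the robot, ran into joint limits. I leaned it the other way instead.

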